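Set the matching steel half mouth-down on the half waiting on the welding turntable

ROBOT

A 6-joint arm with a two-finger parallel gripper is mounted at the origin on the work surface. World frame = base frame: x ahead of the robot, y to its left, z up, the work surface at z = 0. Lengths are in m, angles in rad, forces in N, time in s.
With the tool pointing down it reaches from about 0.35 to 0.975 m from the base axis. Payload 4.9 kg.
Tool frame: the origin (TCP) lies at the very end of the fingers, on their centre line; the grasp point (between the pads) lies 19 mm behind it (manip.hold_point_z is the distance from the TCP to the grasp point, in m); z points along the fingers, y is the direction in which the jaws open and shut (so a half turn about z gives the same grasp; the last joint's range is limited). The gripper opens to 85 mm and grips with 20 to 120 N. Pads are 22 mm wide; open, the fingers measure 114 mm over their backs; the gripper's body (76 mm by 85 mm) begins 54 mm behind the grasp point. The pads swing forward as they close: fully open they stand 13 mm farther back than shut.
Start: joints at [1.05, 0.053, 1.613, -0, 1.476, -0.119], TCP at [0.244, 0.575, 0.203] pointing down, gripper open.
Joint ranges: [-3.01, 3.01], [-1.01, 2.22], [0.06, 2.58], [-1.02, 4.17], [0.09, 2.62], [-3.14, 3.14]. Speed limits (rad/s): [2.57, 2.57, 3.14, 3.14, 3.14, 3.14].

INTERFACE

Orientations are given as a unit quaternion [w, x, y, z].
In Python, from plant import monitor, grab_frame, camera_params, ticket, manip gives the robot as it stands.
- The arm moves only by the tool play_rows, never from a script. Its argument "commands" is a list of rows, each an object of numbers: "dx", "dy", "dz": the shift along the tool's x, y, z in cm; "rx", "ry", "rz": the turn, a rotation vector about the tool's x, y, z in rad; "claw": the closure, from 0 (fully open) to 1 (shut). In form: [{"dx": .., "dy": .., "dz": .., "rx": .., "ry": .., "rz": .., "claw": ..}, ...]. A call has 1 to 5 rows; each row is the pose to reach, as a shift and turn from the pose measured when the call began, along the tool's axes at that moment; what a row does not reach only later rows make up. A row lasts 1/10 s, in which the tool goes at most 50 mm and 8.59 degrees, less where a joint would pass 70% of its speed; a pose out of reach is approached as far as the arm can. A call with a gripper value outside its range is refused whole. The fingers move at their own pace and stop on an object; the grip force is fixed at half the most. Time passes only in rows, so rows that repeat a pose let the fingers close. It gives the time, the measured TCP pose, the force and the opening at its end, in the units of the state.
- monitor.state(): the state, without advancing time (a new reading comes with each control period).
- grab_frame(name): name is "side" or "top" or "wrist"; returns the picture (420x560x3 uint8, blue, green, red); there is no depth.
- camera_params(name): a dict with "fx", "fy", "cx", "cy" (pixels), "k1" (the pictures are not rectified: a ray, as slopes to the right and down, at radius r is drawn at 1 + k1 r^2 times it, then the intrinsics apply), "rvec" (rotation vector, rad) and "tvec" (3), from world to camera coordinates, as OpenCV has them; the wrist camera has in their place "tool_from_camera" (4x4, takes a point from camera to tool coordinates, whose origin is the TCP and whose axes are the flange's). Camera axes: x right, y down, z forward; pixel columns grow to the right and rows downward; lengths in m; the calibration is good to about 2 mm. A picture is of the moment at which its call begins: read the wrist's pose just before it. camera_params takes no time and is no camera call.
- ticket.job_done(): hands the job in, once; it reports no verdict.
The state is a dict: "time": time; "joint_pos": joint angles; "joint_vel": joint speeds; "joint_efforts": joint torques, N m; "tool_pos": TCP position; "tool_rot": TCP orientation; "contact_force": force on the tool from outside, world axes, zero at the start; "ft_torque": the same for the moment, N m; "gripper_width": opening from 0.0 (shut) to 1.0 (fully open).
Only numpy, scipy, OpenCV 4.12 (cv2) and the standard library are available. Lean on these libraries where they do the work, as an engineer would, in place of code of your own. Each camera call takes 0.05 s, during which the arm holds its last target.

TASK

On the welding turntable a flanged steel half-shell stands mouth-up. Among the three half-shells lying mouth-down on the bench, take the one of the same size and set it down gently, still mouth-down, on the standing one, rim on rim, so that the two flanges line up all round and it rests there ready for tack welding. Do not drop it, leave the lower half standing where it is, and leave the two other half-shells alone.

Things in the scene. Friction and masses are not known exactly. Their poses are not given: they have to be found in the camera images.
- cap_mid (a point): The half-shell to pick up, bare steel, about 0.45 kg: a round cup, closed end up, mouth down on the bench. 64 mm high, body 54 mm in diameter, wall 4 mm; around its mouth (the lowest 6 mm) an outward flange 72 mm in diameter, 6 mm thick. This point is its centre, on its axis, 32 mm above its rim. z axis up, out of the closed end; yaw does not matter.
- pot_rim (a point): The lower half-shell, loose, same shape, size and steel as the one to pick up, but mouth-up, on a dark round turntable 150 mm in diameter, 30 mm high, fixed to the bench. This point is the centre of its mouth, level with its flange's upper face, 64 mm above the turntable. z axis up. With the other half in place, that one's centre is 32 mm above this point.
- narrow_mid (a point): A bystander: a narrower half-shell of the same kind, mouth-down on the bench, 54 mm high, body 34 mm and flange 50 mm in diameter. This point is its centre, half-way up. To be left alone.
- wide_mid (a point): A bystander: a wider half-shell of the same kind, mouth-down on the bench, 60 mm high, body 84 mm and flange 104 mm in diameter. This point is its centre, half-way up. To be left alone.

How it is judged:
At the end, for the whole second after the job is handed in: The matching half rests mouth-down, rim on rim, on the lower half: centres within 14 mm of each other, its centre 27 to 37 mm above the lower rim, both within 10 degrees of upright and at rest, the lower half within 30 mm of where it stood (horizontal distance between cap_mid and pot_rim below 0.014 m and z of cap_mid in the frame of pot_rim between 0.027 and 0.037 m and angle between each of cap_mid, pot_rim's own z axis and vertical below 0.17 rad and distance of pot_rim from where it was at the start of the episode below 0.03 m and linear speed of each of cap, pot below 0.03 m/s); the robot touches nothing.
It fails at once if the matching half is dropped on the lower one from more than about 2 cm (horizontal distance between cap_mid and pot_rim below 0.05 m and linear speed of cap above 0.65 m/s and contact force between the fingers and cap below 0.5 N).
It fails at once if the lower half is pushed more than 30 mm from its place (distance of pot_rim from where it was at the start of the episode above 0.03 m).
It fails at once if the narrow half is moved more than 30 mm (distance of narrow_mid from where it was at the start of the episode above 0.03 m).
It fails at once if the wide half is moved more than 30 mm (distance of wide_mid from where it was at the start of the episode above 0.03 m).
It also fails if it takes over 32 s, if anything falls off the work surface, if the arm or the gripper's body presses on something with over 40 N, if the wrist force passes 120 N, or if a joint passes its speed limit or range.

## Working session

There is one attempt and no reset: what is moved stays moved. The work goes in short steps, Python scripts to look and compute and a tool call to move; the robot and the scene stay as the last step left them, time stands still between calls to the robot, and variables do not carry over. Pictures are saved under pics/ and viewed, and the job is handed in when it is done.

Besides the shell and the picture viewer there is one more tool, called after ">>>" by a JSON object that holds its "op" and its "data". play_rows: Moves the arm, as the interface text tells. Its arguments: {"type":"object","properties":{"commands":{"type":"array"}},"required":["commands"]}

```bash
mkdir -p pics; ls; python3 - <<'E'
from plant import monitor, grab_frame, camera_params, manip
import cv2
print(monitor.state()); print(manip.hold_point_z)
for n in ("side","top","wrist"):
    print(n,camera_params(n)); cv2.imwrite(f"pics/{n}0.png",grab_frame(n))
E
```

```text
pics
{'time': 0.0, 'joint_pos': array([ 1.04996061e+00,  5.33795088e-02,  1.61428502e+00,  3.31639480e-05,
        1.47598207e+00, -1.19011371e-01]), 'joint_vel': array([ 2.61743812e-05,  8.21292157e-04, -1.66825769e-04,  1.26802514e-04,
        4.33451410e-04, -1.92085905e-03]), 'joint_efforts': array([ 1.43985588e-03, -3.93683624e+01, -3.70177603e+01, -3.97811550e-05,
        6.95518451e-03, -2.73671411e-06]), 'tool_pos': array([0.24409699, 0.5746338 , 0.20195439]), 'tool_rot': array([-3.38645674e-04,  1.99564686e-01,  9.79884116e-01, -9.69674312e-04]), 'contact_force': array([-0.12196401, -0.54518712, -1.44649067]), 'ft_torque': array([0.03324804, 0.00642762, 0.05664766]), 'gripper_width': 1.0011364085153769}
0.0187
side {'fx': 409.81475474168184, 'fy': 409.81475474168184, 'cx': 281.4075926626813, 'cy': 214.42974565628302, 'k1': -0.06853497538088177, 'rvec': array([ 2.26108325, -0.66540423,  0.28298786]), 'tvec': array([-0.44911264,  0.28108697,  0.84738158])}
top {'fx': 537.8239514716613, 'fy': 537.8239514716613, 'cx': 284.8098946068115, 'cy': 202.64352065141202, 'k1': -0.19670175068126644, 'rvec': array([ 2.10559762, -2.13690066,  0.21882023]), 'tvec': array([0.01551169, 0.5387004 , 1.0839419 ])}
wrist {'fx': 373.6951097559818, 'fy': 373.6951097559818, 'cx': 268.8975907122552, 'cy': 212.03526974863436, 'k1': -0.05388876404002568, 'tool_from_camera': array([[ 1.10618013e-03, -9.58750949e-01, -2.84245308e-01,
         7.23959632e-02],
       [ 9.99999023e-01,  8.17674903e-04,  1.13364215e-03,
        -2.07142272e-03],
       [-8.54460229e-04, -2.84246284e-01,  9.58750917e-01,
        -1.70495440e-01],
       [ 0.00000000e+00,  0.00000000e+00,  0.00000000e+00,
         1.00000000e+00]])}
```

View pics/side0.png

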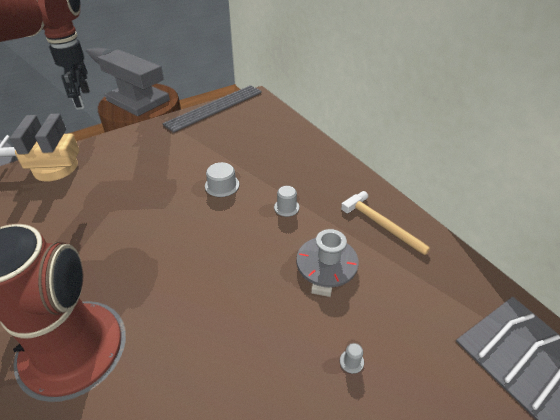

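View pics/top0.png

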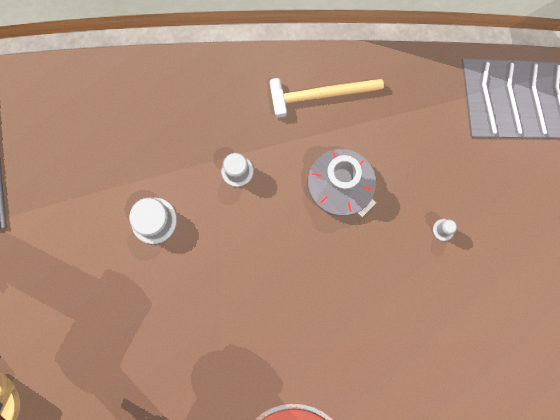

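View pics/wrist0.png

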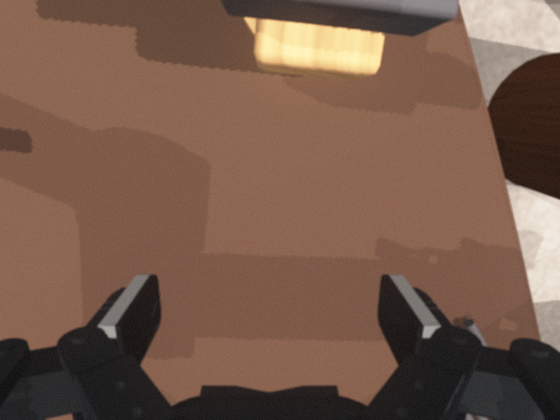

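The side view shows the wide shell at (220,178), the mid one at (287,200), the pot at (330,245) on the turntable and the narrow one at (352,357). In the top view they are at (153,220), (237,168), (345,172) and (446,230). Next I zoom in on the mid shell and the pot.

```bash
cat > h.py <<'E'
import numpy as np, cv2
from plant import camera_params
def ray(name,uv,T=None):
    c=camera_params(name); 
    K=np.array([[c['fx'],0,c['cx']],[0,c['fy'],c['cy']],[0,0,1]])
    # model: drawn=(1+k1 r^2)*slope -> OpenCV k1
    p=cv2.undistortPoints(np.array(uv,float).reshape(-1,1,2),K,np.array([c['k1'],0,0,0.])).reshape(-1,2)
    d=np.c_[p,np.ones(len(p))]
    if name=='wrist':
        M=T@c['tool_from_camera']; R=M[:3,:3]; return np.tile(M[:3,3],(len(d),1)), d@R.T
    R,_=cv2.Rodrigues(c['rvec']); return np.tile(-R.T@c['tvec'],(len(d),1)), d@R
def plane(name,uv,z,T=None):
    o,d=ray(name,uv,T); return o+d*((z-o[:,2])/d[:,2])[:,None]
def tri(a,b):
    A=np.zeros((3,3));y=np.zeros(3)
    for o,d in (a,b):
        o=o[0];d=d[0]/np.linalg.norm(d[0]);P=np.eye(3)-np.outer(d,d);A+=P;y+=P@o
    x=np.linalg.solve(A,y)
    return x,[np.linalg.norm(np.cross(x-o[0],d[0]/np.linalg.norm(d[0]))) for o,d in (a,b)]
def proj(name,X,T=None):
    c=camera_params(name);K=np.array([[c['fx'],0,c['cx']],[0,c['fy'],c['cy']],[0,0,1]])
    X=np.array(X,float).reshape(-1,3)
    if name=='wrist':
        M=np.linalg.inv(T@c['tool_from_camera']);rv=cv2.Rodrigues(M[:3,:3])[0];tv=M[:3,3]
    else: rv,tv=c['rvec'],c['tvec']
    return cv2.projectPoints(X,rv,tv,K,np.array([c['k1'],0,0,0.]))[0].reshape(-1,2)
def Tst(s):
    from scipy.spatial.transform import Rotation as R
    T=np.eye(4);q=s['tool_rot'];T[:3,:3]=R.from_quat([q[1],q[2],q[3],q[0]]).as_matrix();T[:3,3]=s['tool_pos'];return T
E
python3 - <<'E'
import cv2,numpy as np
s=cv2.imread('pics/side0.png');t=cv2.imread('pics/top0.png')
def crop(i,x,y):return cv2.resize(i[y-45:y+45,x-60:x+60],None,fx=3.3,fy=3.3,interpolation=cv2.INTER_CUBIC)
a=np.vstack([np.hstack([crop(s,287,200),crop(s,330,250)]),np.hstack([crop(t,237,168),crop(t,345,178)])])
cv2.imwrite('pics/crop0.png',a);print(a.shape)
E
```

```text
(594, 792, 3)
```

View pics/crop0.png

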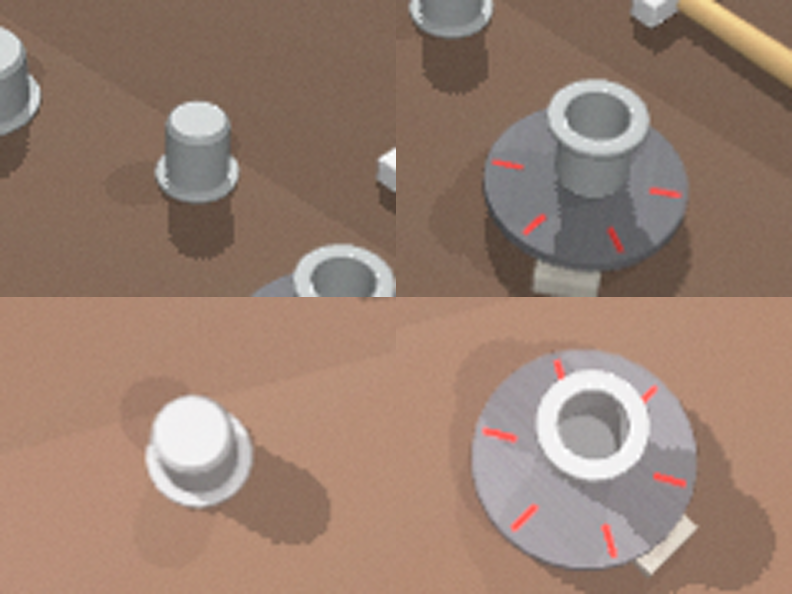

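The crops show, in full-image pixels, the mid shell's closed end at side (287,191.7) and top (235.8,164.5). The pot rim ring is at side (331.2,240.8) and top (344.7,171.8).

```bash
python3 - <<'E'
from h import *
for n,s,t in (("capTop",(287,191.7),(235.8,164.5)),("potRim",(331.2,240.8),(344.7,171.8)),("narrowTop",(354,350),(448,226.5)),("wideTop",(220.5,171),(149.5,217))):
    print(n,*tri(ray('side',[s]),ray('top',[t])))
# flange outline fits by mask in top
t=cv2.imread('pics/top0.png');h=cv2.cvtColor(t,cv2.COLOR_BGR2HSV)
m=((h[...,1]<40)&(h[...,2]>120)).astype(np.uint8)
cs,_=cv2.findContours(m,cv2.RETR_LIST,cv2.CHAIN_APPROX_NONE)
for c in cs:
    if len(c)>25:print(len(c),cv2.boundingRect(c),cv2.fitEllipse(c))
print(Tst.__name__)
E
```

```text
capTop [0.62274924 0.11065975 0.06075955] [np.float64(0.0008919618692722043), np.float64(0.0008919618692723864)]
potRim [ 0.59523774 -0.11752093  0.09012465] [np.float64(0.00017906449626038393), np.float64(0.0001790644962603105)]
narrowTop [ 0.48267286 -0.34288848  0.04742159] [np.float64(7.41366298598619e-05), np.float64(7.413662985991739e-05)]
wideTop [0.51234005 0.29417196 0.05821582] [np.float64(0.0014752933248498032), np.float64(0.0014752933248498652)]
51 (294, 404, 23, 9) ((307.5462646484375, 407.9313659667969), (4.100522994995117, 24.875228881835938), 106.37366485595703)
65 (264, 404, 26, 12) ((276.7087707519531, 409.12713623046875), (5.410801887512207, 25.10846519470215), 72.59297180175781)
64 (433, 219, 24, 22) ((444.1786193847656, 229.11012268066406), (21.15660858154297, 23.385921478271484), 66.69479370117188)
133 (129, 197, 48, 47) ((152.6473846435547, 219.78762817382812), (45.62792205810547, 47.370697021484375), 122.9861831665039)
26 (362, 185, 12, 7) ((367.41644287109375, 188.0220184326172), (4.849340438842773, 12.694890975952148), 106.345458984375)
86 (0, 185, 5, 43) ((
[... 499 characters left out ...]
8984375, 182.58628845214844), (64.5987548828125, 70.93699645996094), 128.10650634765625)
91 (269, 78, 18, 40) ((277.7038879394531, 97.96101379394531), (12.121213912963867, 47.196617126464844), 169.5120849609375)
27 (552, 64, 6, 14) ((554.5364990234375, 70.71066284179688), (4.542134761810303, 13.32071590423584), 7.334717750549316)
335 (463, 59, 97, 79) ((512.5706787109375, 97.83259582519531), (88.09689331054688, 110.83016204833984), 100.01222229003906)
1148 (0, 23, 560, 32) ((279.78802490234375, 36.333683013916016), (25.78947639465332, 580.5365600585938), 89.232421875)
1161 (0, 0, 560, 26) ((236.35897827148438, 8.97123908996582), (22.445775985717773, 667.7269897460938), 89.67970275878906)
Tst
```

```bash
cat >> h.py <<'E'
def go(x,y,z,s=None):
    from plant import monitor
    s=s or monitor.state();T=Tst(s)
    d=(T[:3,:3].T@(np.array([x,y,z])-T[:3,3]))*100
    # correction to tool pointing straight down, keep yaw
    zt=T[:3,:3].T@np.array([0,0,-1.]);r=np.cross([0,0,1],zt)
    print('t',round(s['time'],2),'d(cm)',d.round(2),'tilt fix',r.round(4),'tcp',s['tool_pos'].round(4),'F',s['contact_force'].round(1),'w',round(s['gripper_width'],3))
E
python3 -c "
from h import *
go(.623,.111,.19)"
```

```text
t 0.15 d(cm) [-53.   -27.87   1.26] tilt fix [-0.0016 -0.0002  0.    ] tcp [0.2441 0.5748 0.2023] F [-0.1 -0.7  0.4] w 0.995
```

>>> {"op": "play_rows", "data": {"commands": [{"dx": -10, "dy": -5.3, "dz": 0.2}, {"dx": -20, "dy": -10.5, "dz": 0.5}, {"dx": -31, "dy": -16.3, "dz": 0.8}, {"dx": -42, "dy": -22, "dz": 1.0}, {"dx": -53, "dy": -27.9, "dz": 1.2}]}}

```text
invalid input
```

```bash
python3 -c "
from h import *
go(.623,.111,.19)"
```

```text
t 0.15 d(cm) [-53.   -27.87   1.26] tilt fix [-0.0016 -0.0002  0.    ] tcp [0.2441 0.5748 0.2023] F [-0.1 -0.7  0.4] w 0.995
```

>>> {"op": "play_rows", "data": {"commands": [{"dx": -10, "dy": -5.3, "dz": 0.2, "rx": 0, "ry": 0, "rz": 0, "claw": 0}, {"dx": -20, "dy": -10.5, "dz": 0.5, "rx": 0, "ry": 0, "rz": 0, "claw": 0}, {"dx": -31, "dy": -16.3, "dz": 0.8, "rx": 0, "ry": 0, "rz": 0, "claw": 0}, {"dx": -42, "dy": -22, "dz": 1.0, "rx": 0, "ry": 0, "rz": 0, "claw": 0}, {"dx": -53, "dy": -27.9, "dz": 1.2, "rx": 0, "ry": 0, "rz": 0, "claw": 0}]}}

```text
time: 0.65
tool_pos: [0.4029, 0.3797, 0.197]
tool_rot: [-0.0, 0.199, 0.98, -0.001]
contact_force: [-0.0, 0.9, 0.2]
gripper_width: 1.002
```

```bash
python3 -c "
from h import *
go(.623,.111,.19)"
```

```text
t 0.65 d(cm) [-30.76 -16.13   0.72] tilt fix [-0.0018 -0.0003  0.    ] tcp [0.4029 0.3797 0.197 ] F [-0.   0.9  0.2] w 1.002
```

>>> {"op": "play_rows", "data": {"commands": [{"dx": -30.8, "dy": -16.1, "dz": 0.7, "rx": 0, "ry": 0, "rz": 0, "claw": 0}, {"dx": -30.8, "dy": -16.1, "dz": 0.7, "rx": 0, "ry": 0, "rz": 0, "claw": 0}, {"dx": -30.8, "dy": -16.1, "dz": 0.7, "rx": 0, "ry": 0, "rz": 0, "claw": 0}, {"dx": -30.8, "dy": -16.1, "dz": 0.7, "rx": 0, "ry": 0, "rz": 0, "claw": 0}, {"dx": -30.8, "dy": -16.1, "dz": 0.7, "rx": 0, "ry": 0, "rz": 0, "claw": 0}]}}

```text
time: 1.15
tool_pos: [0.5614, 0.1862, 0.1919]
tool_rot: [-0.0, 0.199, 0.98, -0.001]
contact_force: [0.1, 1.2, 0.5]
gripper_width: 0.998
```

>>> {"op": "play_rows", "data": {"commands": [{"dx": -9.5, "dy": -5, "dz": 0.2, "rx": 0, "ry": 0, "rz": 0, "claw": 0}]}}

```text
time: 1.25
tool_pos: [0.5928, 0.1473, 0.1909]
tool_rot: [-0.001, 0.2, 0.98, -0.001]
contact_force: [0.5, 0.5, 0.7]
gripper_width: 1.001
```

```bash
python3 -c "
from h import *
go(.623,.111,.19)"
```

```text
t 1.25 d(cm) [-4.2  -2.16  0.09] tilt fix [-0.0017 -0.0009  0.    ] tcp [0.5928 0.1473 0.1909] F [0.5 0.5 0.7] w 1.001
```

>>> {"op": "play_rows", "data": {"commands": [{"dx": 0, "dy": 0, "dz": 0, "rx": 0, "ry": 0, "rz": 0, "claw": 0}, {"dx": 0, "dy": 0, "dz": 0, "rx": 0, "ry": 0, "rz": 0, "claw": 0}]}}

```text
time: 1.45
tool_pos: [0.5929, 0.1463, 0.1901]
tool_rot: [-0.001, 0.201, 0.98, -0.001]
contact_force: [-0.0, 0.8, 0.1]
gripper_width: 1.003
```

```bash
cat > snap.py <<'E'
import sys,pickle
from h import *
from plant import monitor,grab_frame
s=monitor.state();i=grab_frame('wrist');cv2.imwrite(f'pics/{sys.argv[1]}.png',i);pickle.dump(s,open(sys.argv[1]+'.pkl','wb'))
print(s['tool_pos'],abs(s['joint_vel']).max())
go(.623,.111,.15)
E
python3 snap.py w1
```

```text
[0.59289452 0.14627579 0.19012691] 0.04277746716466849
t 1.5 d(cm) [-4.25 -2.14  4.03] tilt fix [-0.0019 -0.0022  0.    ] tcp [0.5924 0.1474 0.1903] F [-0.2 -0.2 -0.1] w 1.001
```

View pics/w1.png

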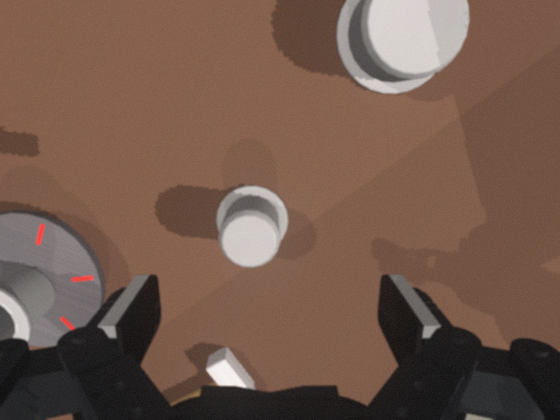

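The wrist view shows the mid shell with its closed end at about (250,238) and its flange at about (252,220), well clear of the others. Now I move over it for a second view.

>>> {"op": "play_rows", "data": {"commands": [{"dx": -2, "dy": -1, "dz": 2, "rx": 0, "ry": 0, "rz": 0, "claw": 0}, {"dx": -4.2, "dy": -2.1, "dz": 4, "rx": 0, "ry": 0, "rz": 0, "claw": 0}, {"dx": -4.2, "dy": -2.1, "dz": 4, "rx": 0, "ry": 0, "rz": 0, "claw": 0}, {"dx": -4.2, "dy": -2.1, "dz": 4, "rx": 0, "ry": 0, "rz": 0, "claw": 0}]}}

```text
time: 1.9
tool_pos: [0.6216, 0.1129, 0.1497]
tool_rot: [-0.002, 0.199, 0.98, -0.001]
contact_force: [0.7, 0.5, -0.0]
gripper_width: 1.002
```

```bash
python3 snap.py w2
```

```text
[0.62157214 0.11292519 0.14966346] 0.022409406075861574
t 1.95 d(cm) [-0.16 -0.16  0.08] tilt fix [-0.0013 -0.0023  0.    ] tcp [0.6221 0.1131 0.1508] F [0.5 0.3 0.1] w 1.001
```

View pics/w2.png

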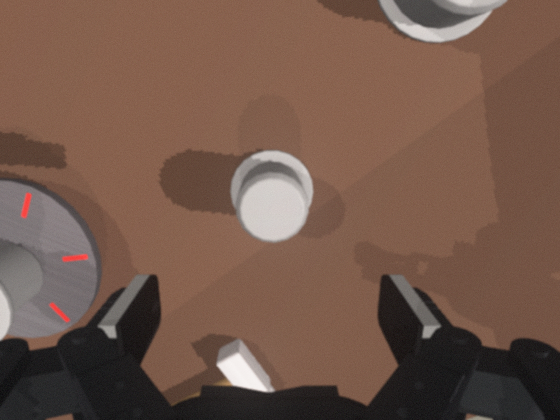

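Cap's closed end is at about (273,208) and its flange at about (271,190). I'll fit the outlines in both views.

```bash
python3 - <<'E'
from h import *
import pickle
from scipy.optimize import least_squares
def circ(p):
    p=p.reshape(-1,2).astype(float);f=lambda q:np.hypot(p[:,0]-q[0],p[:,1]-q[1])-q[2]
    r=least_squares(f,[*p.mean(0),p.std()*1.4],loss='soft_l1');return r.x
tops=[]
for n,(x,y) in (('w1',(250,235)),('w2',(273,200))):
    im=cv2.imread(f'pics/{n}.png');h=cv2.cvtColor(im,cv2.COLOR_BGR2HSV)
    m=((h[...,1]<50)).astype(np.uint8)
    k,l,st,ce=cv2.connectedComponentsWithStats(m);b=(l==l[y,x]).astype(np.uint8)
    c=max(cv2.findContours(b,cv2.RETR_EXTERNAL,cv2.CHAIN_APPROX_NONE)[0],key=len).reshape(-1,2)
    bx=cv2.boundingRect(c)
    # flange arc: upper part ; cap arc: lowest part
    fl=c[c[:,1]<bx[1]+0.4*bx[3]]; tp=c[c[:,1]>bx[1]+0.78*bx[3]]
    s=pickle.load(open(n+'.pkl','rb'));T=Tst(s)
    print(n,bx,'flange',circ(fl),'top',circ(tp), 'V', h[y-40:y+50:6,x,2])
    tops.append((circ(tp),circ(fl),T))
    # direct: points on planes
    for nm,pts,z in (('flange z.006',fl,.006),('top z.064',tp,.064)):
        P=plane('wrist',pts,z,T);print('  ',nm,(circ(P[:,:2]*1000)).round(1))
for k in (0,1):
    print('tri',tri(ray('wrist',[tops[0][k][:2]],tops[0][2]),ray('wrist',[tops[1][k][:2]],tops[1][2])))
E
```

```text
w1 (216, 185, 72, 83) flange [251.54608609 220.77401176  35.79433174] top [249.60324168 235.64564444  31.2060057 ] V [122  98  93 156 210 211 209 211 209 209 209 213 147 134 128]
   flange z.006 [622.5 112.8  35.3]
   top z.064 [621.6 113.8  25.6]
w2 (230, 150, 83, 93) flange [271.32222712 191.00817876  41.27107118] top [272.06854217 204.65144542  36.84008428] V [189  97 124 178 213 214 209 211 215 210 211 214 210 210 129]
   flange z.006 [622.7 112.5  35.4]
   top z.064 [621.6 113.3  25.7]
tri (array([0.62284251, 0.11282471, 0.05114839]), [np.float64(9.81160614504564e-06), np.float64(9.811606145268686e-06)])
tri (array([0.62173006, 0.11304645, 0.01131647]), [np.float64(0.00016939627198408024), np.float64(0.00016939627198404885)])
```

```bash
python3 -c "
from h import *
go(.622,.113,.025)"
```

```text
t 1.95 d(cm) [-0.02  0.   12.58] tilt fix [-0.0013 -0.0023  0.    ] tcp [0.6221 0.1131 0.1508] F [0.5 0.3 0.1] w 1.001
```

>>> {"op": "play_rows", "data": {"commands": [{"dx": 0, "dy": 0, "dz": 3.5, "rx": 0, "ry": 0, "rz": 0, "claw": 0}, {"dx": 0, "dy": 0, "dz": 7, "rx": 0, "ry": 0, "rz": 0, "claw": 0}, {"dx": 0, "dy": 0, "dz": 10, "rx": 0, "ry": 0, "rz": 0, "claw": 0}, {"dx": 0, "dy": 0, "dz": 12.6, "rx": 0, "ry": 0, "rz": 0, "claw": 0}, {"dx": 0, "dy": 0, "dz": 12.6, "rx": 0, "ry": 0, "rz": 0, "claw": 0}]}}

```text
time: 2.45
tool_pos: [0.6182, 0.1142, 0.0214]
tool_rot: [-0.005, 0.198, 0.98, -0.001]
contact_force: [-0.4, -0.5, -0.3]
gripper_width: 1.001
```

```bash
python3 snap.py w3; python3 -c "
from h import *
go(.622,.113,.025)"
```

```text
[0.61822263 0.11424161 0.02139253] 0.05217826942297862
t 2.5 d(cm) [ -0.32  -0.22 -12.6 ] tilt fix [-0.0024 -0.0049  0.    ] tcp [0.6202 0.1142 0.024 ] F [ 0.9 -0.2  0.6] w 1.001
t 2.5 d(cm) [-0.21 -0.04 -0.1 ] tilt fix [-0.0024 -0.0049  0.    ] tcp [0.6202 0.1142 0.024 ] F [ 0.9 -0.2  0.6] w 1.001
```

View pics/w3.png

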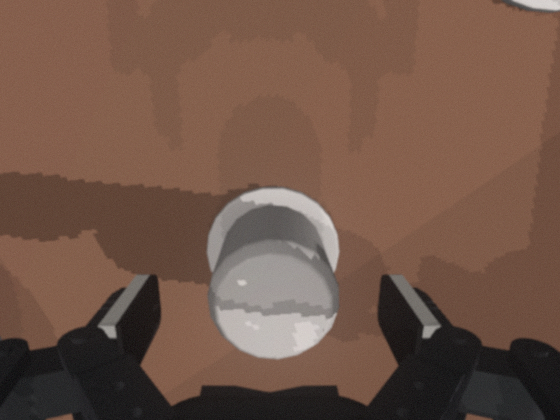

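The cap sits centred between the jaws, with its top at (274,297) and the fingertips at columns 150 and 385. I close the gripper with a 2 mm correction.

>>> {"op": "play_rows", "data": {"commands": [{"dx": -0.2, "dy": 0, "dz": -0.1, "rx": -0.002, "ry": -0.005, "rz": 0, "claw": 0}, {"dx": -0.2, "dy": 0, "dz": -0.1, "rx": -0.002, "ry": -0.005, "rz": 0, "claw": 0.3}, {"dx": -0.2, "dy": 0, "dz": -0.1, "rx": -0.002, "ry": -0.005, "rz": 0, "claw": 0.6}, {"dx": -0.2, "dy": 0, "dz": -0.1, "rx": -0.002, "ry": -0.005, "rz": 0, "claw": 1}, {"dx": -0.2, "dy": 0, "dz": -0.1, "rx": -0.002, "ry": -0.005, "rz": 0, "claw": 1}]}}

```text
time: 3.0
tool_pos: [0.6241, 0.1138, 0.0286]
tool_rot: [0.002, 0.198, 0.98, 0.001]
contact_force: [-2.7, -0.6, 8.9]
gripper_width: 0.521
```

>>> {"op": "play_rows", "data": {"commands": [{"dx": 0, "dy": 0, "dz": 0, "rx": 0, "ry": 0, "rz": 0, "claw": 1}, {"dx": 0, "dy": 0, "dz": 0, "rx": 0, "ry": 0, "rz": 0, "claw": 1}, {"dx": 0, "dy": 0, "dz": 0, "rx": 0, "ry": 0, "rz": 0, "claw": 1}]}}

```text
time: 3.3
tool_pos: [0.6241, 0.1137, 0.0287]
tool_rot: [0.002, 0.198, 0.98, 0.001]
contact_force: [-0.1, 0.1, 1.0]
gripper_width: 0.521
```

```bash
python3 snap.py w4; python3 -c "
from h import *
go(.622,.113,.18)"
```

```text
[0.62414196 0.11371994 0.02870596] 0.0024991993139310657
t 3.35 d(cm) [ -0.04  -0.27 -12.13] tilt fix [ 0.0021  0.0036 -0.    ] tcp [0.6242 0.1137 0.0287] F [-0.2 -0.5 -0.1] w 0.523
t 3.35 d(cm) [  0.12  -0.12 -15.13] tilt fix [ 0.0021  0.0036 -0.    ] tcp [0.6242 0.1137 0.0287] F [-0.2 -0.5 -0.1] w 0.523
```

View pics/w4.png

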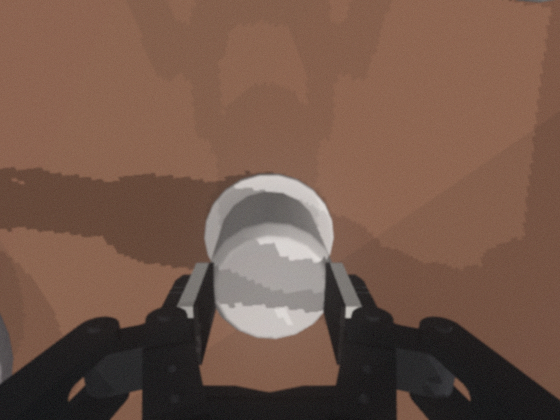

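The pads close on the body at both sides, columns 213 and 327, and the cap stays level. Lift.

>>> {"op": "play_rows", "data": {"commands": [{"dx": 0, "dy": 0, "dz": -1, "rx": 0, "ry": 0, "rz": 0, "claw": 1}, {"dx": 0, "dy": 0, "dz": -3, "rx": 0, "ry": 0, "rz": 0, "claw": 1}, {"dx": 0, "dy": 0, "dz": -6, "rx": 0.002, "ry": 0.003, "rz": 0, "claw": 1}, {"dx": 0, "dy": 0, "dz": -9, "rx": 0.002, "ry": 0.003, "rz": 0, "claw": 1}, {"dx": 0, "dy": 0, "dz": -12, "rx": 0.002, "ry": 0.003, "rz": 0, "claw": 1}]}}

```text
time: 3.85
tool_pos: [0.6229, 0.1136, 0.1492]
tool_rot: [-0.001, 0.198, 0.98, -0.0]
contact_force: [0.5, -1.0, -3.3]
gripper_width: 0.519
```

>>> {"op": "play_rows", "data": {"commands": [{"dx": 0, "dy": 0, "dz": -2, "rx": 0, "ry": 0, "rz": 0, "claw": 1}, {"dx": 0, "dy": 0, "dz": -2, "rx": 0, "ry": 0, "rz": 0, "claw": 1}, {"dx": 0, "dy": 0, "dz": -2, "rx": 0, "ry": 0, "rz": 0, "claw": 1}]}}

```text
time: 4.15
tool_pos: [0.6225, 0.1136, 0.1685]
tool_rot: [-0.001, 0.198, 0.98, -0.0]
contact_force: [-0.0, -0.2, -3.8]
gripper_width: 0.521
```

```bash
python3 snap.py w5; python3 -c "
from h import *
from plant import grab_frame
cv2.imwrite('pics/side5.png',grab_frame('side'));cv2.imwrite('pics/top5.png',grab_frame('top'))
go(.595,-.1175,.20)"
```

```text
[0.62247165 0.11357758 0.16849731] 0.03591218086752433
t 4.2 d(cm) [-0.22 -0.18  1.72] tilt fix [-0.0021 -0.0036  0.    ] tcp [0.6217 0.1135 0.1672] F [-0.4 -0.  -4.5] w 0.526
t 4.3 d(cm) [ -6.53 -22.31  -3.34] tilt fix [-0.0027 -0.0049  0.    ] tcp [0.6214 0.1135 0.1663] F [ 0.1 -0.2 -4.1] w 0.525
```

View pics/w5.png

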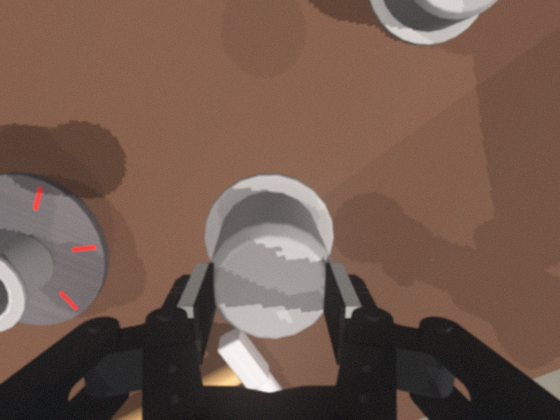

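View pics/side5.png

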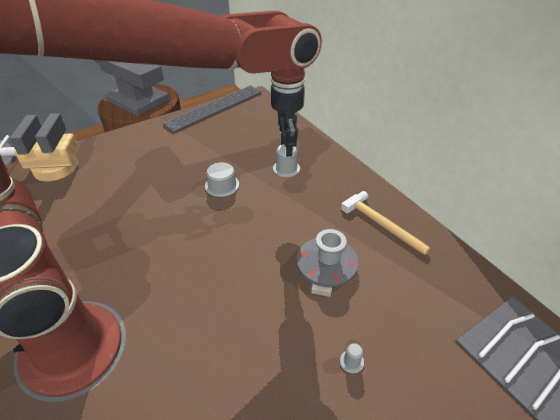

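View pics/top5.png

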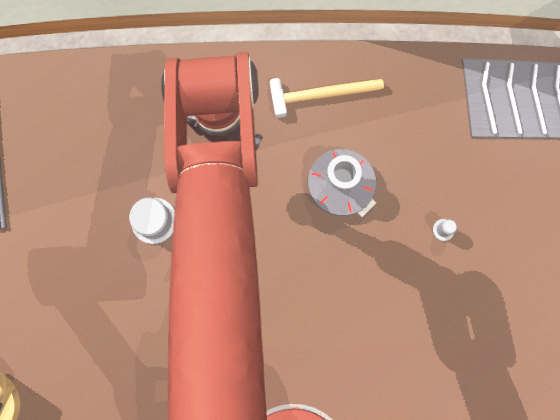

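The shell is held, with a force of about -4.4 N, which matches 0.45 kg. The w5 view shows its flange arc at (270,232). The side and top views show the others undisturbed. Next I move part-way to view the pot rim.

>>> {"op": "play_rows", "data": {"commands": [{"dx": -1, "dy": -3, "dz": -1, "rx": -0.002, "ry": -0.004, "rz": 0, "claw": 1}, {"dx": -1.5, "dy": -6, "dz": -2, "rx": -0.002, "ry": -0.004, "rz": 0, "claw": 1}, {"dx": -2, "dy": -9, "dz": -3, "rx": -0.002, "ry": -0.004, "rz": 0, "claw": 1}, {"dx": -2, "dy": -9, "dz": -3, "rx": -0.002, "ry": -0.004, "rz": 0, "claw": 1}, {"dx": -2, "dy": -9, "dz": -3, "rx": -0.002, "ry": -0.004, "rz": 0, "claw": 1}]}}

```text
time: 4.8
tool_pos: [0.6044, 0.0225, 0.1953]
tool_rot: [-0.001, 0.199, 0.98, -0.0]
contact_force: [-0.1, 1.1, -3.5]
gripper_width: 0.526
```

```bash
python3 snap.py w6; python3 -c "
from h import *
go(.595,-.1175,.20)"
```

```text
[0.60441394 0.02248962 0.19525086] 0.0227552026968525
t 4.85 d(cm) [1.68 8.83 4.49] tilt fix [-0.0009 -0.0034  0.    ] tcp [0.6043 0.0231 0.1949] F [-0.2  0.1 -3.9] w 0.522
t 4.85 d(cm) [ -4.61 -13.32  -0.51] tilt fix [-0.0009 -0.0034  0.    ] tcp [0.6043 0.0231 0.1949] F [-0.2  0.1 -3.9] w 0.522
```

View pics/w6.png

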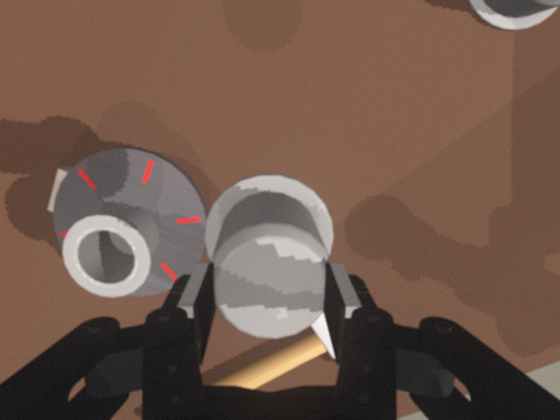

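Pot rim ring is at about (107,256), fully visible. For the second view I shift in tool x.

>>> {"op": "play_rows", "data": {"commands": [{"dx": -2.5, "dy": 0, "dz": 0, "rx": -0.001, "ry": -0.003, "rz": 0, "claw": 1}, {"dx": -4.6, "dy": 1, "dz": 0, "rx": -0.001, "ry": -0.003, "rz": 0, "claw": 1}, {"dx": -4.6, "dy": 1, "dz": 0, "rx": -0.001, "ry": -0.003, "rz": 0, "claw": 1}, {"dx": -4.6, "dy": 1, "dz": 0, "rx": -0.001, "ry": -0.003, "rz": 0, "claw": 1}]}}

```text
time: 5.25
tool_pos: [0.6506, 0.0155, 0.1942]
tool_rot: [-0.001, 0.198, 0.98, 0.0]
contact_force: [0.1, 0.6, -0.4]
gripper_width: 0.296
```

```bash
python3 snap.py w7; cat > an.py <<'E'
from h import *
import pickle
from scipy.optimize import least_squares
def circ(p,r=None):
    p=p.reshape(-1,2).astype(float)
    f=lambda q:np.hypot(p[:,0]-q[0],p[:,1]-q[1])-(q[2] if r is None else r)
    return least_squares(f,[*p.mean(0),p.std()*1.4],loss='soft_l1').x
def col(n): 
    im=cv2.imread(f'pics/{n}.png');return im,cv2.cvtColor(im,cv2.COLOR_BGR2HSV)
def ring(n,xy,thr=165):
    im,h=col(n);m=((h[...,2]>thr)&(h[...,1]<50)).astype(np.uint8)
    k,l,st,ce=cv2.connectedComponentsWithStats(m);i=l[xy[1],xy[0]]
    c=max(cv2.findContours((l==i).astype(np.uint8),cv2.RETR_EXTERNAL,cv2.CHAIN_APPROX_NONE)[0],key=len)
    return c.reshape(-1,2),st[i]
def held(n):
    im,h=col(n);m=(h[...,1]<50).astype(np.uint8);m[:,:]*=1
    k,l,st,ce=cv2.connectedComponentsWithStats(m);b=(l==l[190,270]).astype(np.uint8)
    c=max(cv2.findContours(b,cv2.RETR_EXTERNAL,cv2.CHAIN_APPROX_NONE)[0],key=len).reshape(-1,2)
    return c[(c[:,1]<232)&(c[:,0]>200)&(c[:,0]<340)]
E
python3 - <<'E'
from an import *
im=cv2.imread('pics/w6.png');h=cv2.cvtColor(im,cv2.COLOR_BGR2HSV)
print(h[250,55:165:4,2],h[250,55:165:4,1])
for n in('w4','w5','w6','w7'):
    p=held(n)
    if len(p)<20: print(n,'few');continue
    for zt in (.0227,.0287):   # tool z of flange top / rim
        c=circ(plane('wrist',p,zt,np.eye(4))[:,:2]*1000)
        print(n,len(p),zt,'cap in tool mm',c.round(2))
E
```

```text
[0.65059207 0.0154985  0.1942059 ] 0.029222731755621924
t 5.3 d(cm) [6.24 7.75 4.48] tilt fix [-0.     -0.0008  0.    ] tcp [0.6504 0.0153 0.1947] F [0.  0.1 0.1] w 0.201
[115  96 183 204 206 213 134 136 135 127 131 113  79  77  81  85  95 121
 122 136 209 207 204 201 131 117 126 120] [104  98  14  10  12  12  11  13  17  12  10  11  13  13  19  15   8  11
  15  13  10  10  10  10  14  15  18  13]
w4 174 0.0227 cap in tool mm [ 0.84 -1.94 35.28]
w4 174 0.0287 cap in tool mm [-1.38 -1.94 36.38]
w5 171 0.0227 cap in tool mm [ 0.88 -1.88 35.19]
w5 171 0.0287 cap in tool mm [-1.34 -1.87 36.28]
w6 173 0.0227 cap in tool mm [ 0.12 -2.35 35.91]
w6 173 0.0287 cap in tool mm [-2.11 -2.35 37.01]
w7 163 0.0227 cap in tool mm [16.21 -5.16 27.86]
w7 163 0.0287 cap in tool mm [14.47 -5.26 28.72]
```

View pics/w7.png

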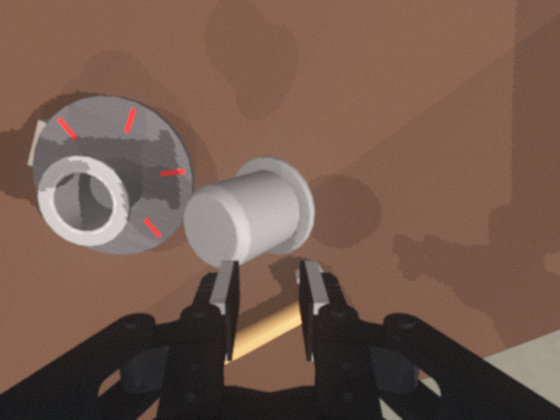

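The shell has slipped out of the jaws: w7 shows it tumbling at (250,210). I raise the arm out of the way and see where it lands.

>>> {"op": "play_rows", "data": {"commands": [{"dx": 0, "dy": 0, "dz": -3, "rx": 0, "ry": 0, "rz": 0, "claw": 1}, {"dx": 0, "dy": 0, "dz": -5, "rx": 0, "ry": 0, "rz": 0, "claw": 1}, {"dx": 0, "dy": 0, "dz": -5, "rx": 0, "ry": 0, "rz": 0, "claw": 1}, {"dx": 0, "dy": 0, "dz": -5, "rx": 0, "ry": 0, "rz": 0, "claw": 0.5}, {"dx": 0, "dy": 0, "dz": -5, "rx": 0, "ry": 0, "rz": 0, "claw": 0}]}}

```text
time: 5.8
tool_pos: [0.6495, 0.0155, 0.2431]
tool_rot: [-0.002, 0.198, 0.98, -0.0]
contact_force: [0.5, 0.3, -0.4]
gripper_width: 0.335
```

```bash
python3 snap.py w8; python3 -c "
from h import *
from plant import grab_frame
cv2.imwrite('pics/side8.png',grab_frame('side'));cv2.imwrite('pics/top8.png',grab_frame('top'))
go(.595,-.1175,.20)"
```

```text
[0.64949269 0.01554175 0.2430892 ] 0.010898538292192988
t 5.85 d(cm) [6.11 7.79 9.29] tilt fix [-0.0009 -0.0036  0.    ] tcp [0.6494 0.0155 0.2428] F [-0.3 -0.2  0. ] w 0.415
t 5.95 d(cm) [ -0.13 -14.36   4.31] tilt fix [-0.0009 -0.0034  0.    ] tcp [0.6497 0.0154 0.243 ] F [-0.3  0.   0.5] w 0.588
```

View pics/w8.png

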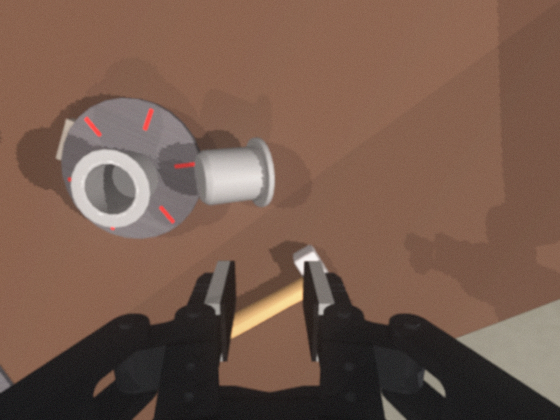

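View pics/side8.png

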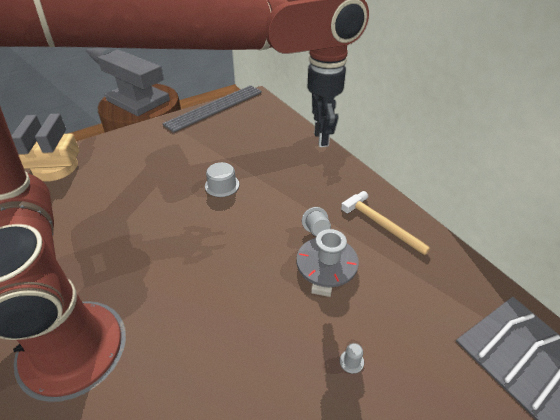

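View pics/top8.png

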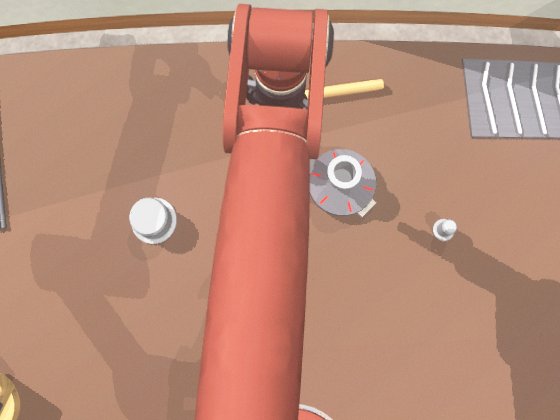

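The cap lies on its side, touching the turntable, with its closed end at about (205,178) and its flange at about (265,172) in w8. The pot rim is unchanged in the top view at (345,172). I need to grasp it across the body, turn it upright and place it. First I look again once it has settled.

>>> {"op": "play_rows", "data": {"commands": [{"dx": 1, "dy": -3, "dz": 0, "rx": -0.001, "ry": -0.003, "rz": 0, "claw": 0}, {"dx": 3, "dy": -5, "dz": 0, "rx": -0.001, "ry": -0.003, "rz": 0, "claw": 0}, {"dx": 4, "dy": -6, "dz": 0, "rx": -0.001, "ry": -0.003, "rz": 0, "claw": 0}, {"dx": 4, "dy": -6, "dz": 0, "rx": -0.001, "ry": -0.003, "rz": 0, "claw": 0}, {"dx": 4, "dy": -6, "dz": 0, "rx": -0.001, "ry": -0.003, "rz": 0, "claw": 0}]}}

```text
time: 6.45
tool_pos: [0.5895, -0.0243, 0.2428]
tool_rot: [-0.0, 0.198, 0.98, 0.0]
contact_force: [0.4, 0.0, -0.8]
gripper_width: 0.999
```

```bash
python3 snap.py w9; python3 -c "
from h import *
from plant import grab_frame
i=grab_frame('side');cv2.imwrite('pics/side9.png',cv2.resize(i[150:300,230:430],None,fx=4,fy=4,interpolation=cv2.INTER_CUBIC));cv2.imwrite('pics/side9f.png',i)
"
```

```text
[ 0.58953665 -0.02432883  0.24276619] 0.017043401963538984
t 6.5 d(cm) [ 2.18 13.75  9.29] tilt fix [ 0.0003 -0.0006  0.    ] tcp [ 0.5898 -0.0242  0.2428] F [ 0.5  0.6 -0.6] w 0.998
```

View pics/w9.png

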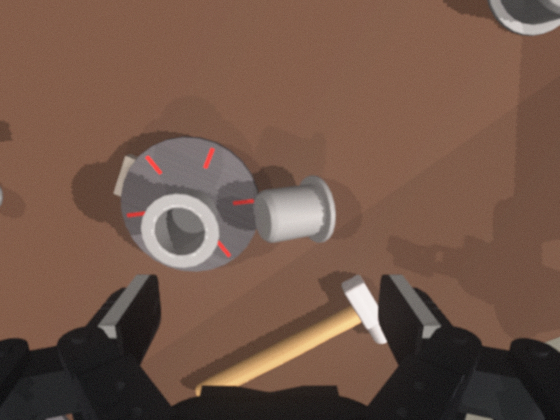

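View pics/side9.png

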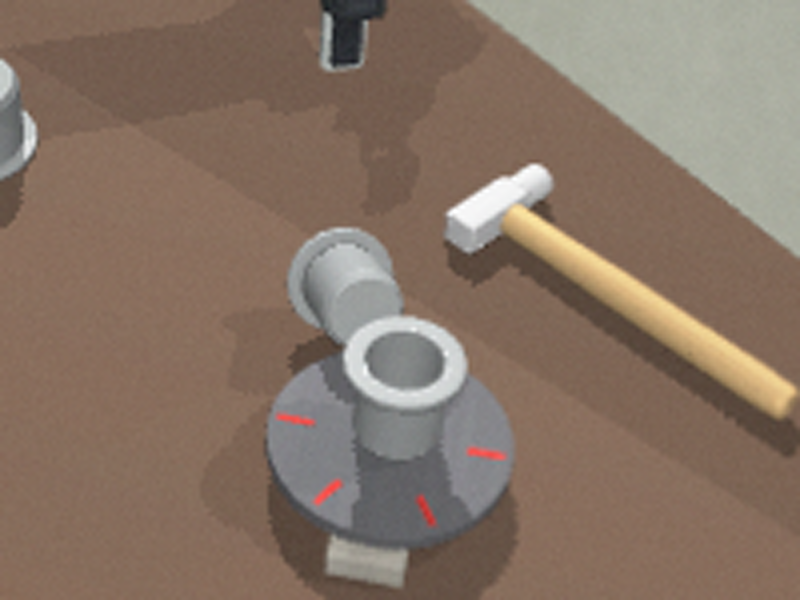

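```bash
python3 -c "
import cv2,numpy as np
a=cv2.imread('pics/w8.png')[120:220,180:290];b=cv2.imread('pics/w9.png')[160:260,240:350]
f=lambda i:cv2.resize(i,None,fx=3.6,fy=3.6,interpolation=cv2.INTER_CUBIC)
cv2.imwrite('pics/c9.png',np.hstack([f(a),f(b)]))"
```

View pics/c9.png

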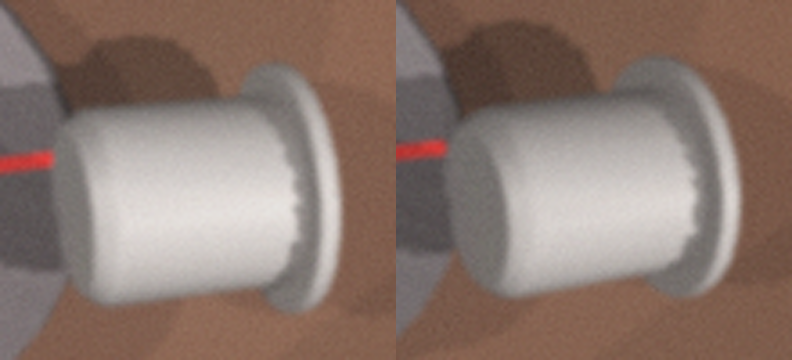

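```bash
python3 - <<'E'
from an import *
T={n:Tst(pickle.load(open(n+'.pkl','rb'))) for n in('w6','w7','w8','w9')}
def t(a,b): return tri(ray('wrist',[a],T['w8']),ray('wrist',[b],T['w9']))
print('face',t((200.8,176.9),(262.5,216.4)))
print('flange',t((259.9,172.2),(316.8,209.3)))
print('fl top',t((256.4,138),(311.9,176.1)));print('fl bot',t((263.3,206.4),(321.7,242.5)))
# side view too
S=pickle.load(open('w9.pkl','rb'))
print('face side/w9',tri(ray('side',[(230+367/4,150+308/4)]),ray('wrist',[(262.5,216.4)],T['w9'])))
print('flange side/w9',tri(ray('side',[(230+338/4,150+280/4)]),ray('wrist',[(316.8,209.3)],T['w9'])))
for n,xy in(('w6',(73,256)),('w7',(48,200)),('w8',(80,185)),('w9',(148,232))):
    c,st=ring(n,xy);P=plane('wrist',c,.094,T[n]);print(n,st,circ(c).round(1),(circ(P[:,:2])*1000).round(1))
E
```

```text
face (array([ 0.62061501, -0.0458849 ,  0.05833077]), [np.float64(0.00025102422860355257), np.float64(0.0002510242286035851)])
flange (array([0.64205968, 0.0066509 , 0.03543651]), [np.float64(6.534390741515803e-05), np.float64(6.534390741509451e-05)])
fl top (array([0.61028777, 0.01553666, 0.01919463]), [np.float64(0.0005611855502910309), np.float64(0.0005611855502910897)])
fl bot (array([ 0.67231895, -0.00187344,  0.05251419]), [np.float64(0.0003947935171936841), np.float64(0.00039479351719373115)])
face side/w9 (array([ 0.62210588, -0.04665152,  0.05898917]), [np.float64(0.0015807956031660907), np.float64(0.0015807956031659277)])
flange side/w9 (array([0.64370588, 0.00694685, 0.02823657]), [np.float64(0.0006977118180274053), np.float64(0.0006977118180273795)])
w6 [  63  215   88   82 3184] [106.  255.8  41.7] [ 595.1 -116.4   34.8]
w7 [  38  156   90   90 2936] [ 84.6 203.5  40.1] [ 595.6 -116.2   29.8]
w8 [  71  149   79   80 2843] [110.1 188.2  38.7] [ 595.2 -116.2   35.1]
w9 [ 141  194   78   74 2574] [179.6 230.5  37.3] [ 595.  -116.4   34.9]
```

```bash
python3 - <<'E'
from an import *
import glob
from plant import monitor
np.set_printoptions(precision=3,suppress=True)
S=[pickle.load(open(f,'rb')) for f in sorted(glob.glob('w*.pkl'))]+[monitor.state()]
for s in S:
    q=s['joint_pos'];p=s['tool_pos'];print(q,np.arctan2(p[1],p[0])-q[0],q[1]+q[2]+q[4],p)
from scipy.spatial.transform import Rotation as R
def fk(q,v):
    h,a1,L1,a3,L2,Lt,o6,off=v
    T=np.eye(4)
    def r(ax,a):
        M=np.eye(4);M[:3,:3]=R.from_euler(ax,a).as_matrix();return M
    def t(x,y,z):
        M=np.eye(4);M[:3,3]=x,y,z;return M
    return r('z',q[0])@t(a1,off,h)@r('y',q[1])@t(0,0,L1)@r('y',q[2])@t(a3,0,L2)@r('z',q[3])@r('y',q[4])@t(0,0,Lt)@r('z',q[5]+o6)
def res(v):
    e=[]
    for s in S:
        T=fk(s['joint_pos'],v);D=Tst(s);e+=list(T[:3,3]-D[:3,3])+list(.3*(T[:3,:3]-D[:3,:3]).ravel())
    return e
best=None
for o in(0,1.57,3.14,-1.57):
    r=least_squares(res,[.3,0,.35,.05,.35,.3,o,0]);print(r.cost,r.x)
E
```

```text
[ 0.12   0.03   1.659 -0.001  1.457 -1.046] 0.12146739392492235 3.1447648652495745 [0.593 0.146 0.19 ]
[ 0.062  0.109  1.644 -0.     1.393 -1.108] 0.1176755807477941 3.1461966028498622 [0.622 0.113 0.15 ]
[ 0.064  0.24   1.726  0.     1.185 -1.107] 0.11832786614951525 3.1511286920079247 [0.618 0.114 0.021]
[ 0.063  0.234  1.72   0.     1.184 -1.109] 0.11737089525380254 3.1373271751043212 [0.624 0.114 0.029]
[ 0.063  0.095  1.627 -0.     1.422 -1.108] 0.11742059460455519 3.143461164278166 [0.622 0.114 0.168]
[-0.086  0.012  1.668  0.     1.465 -1.256] 0.1230957011898797 3.1444242178435697 [0.604 0.022 0.195]
[-0.091  0.119  1.558  0.     1.467 -1.263] 0.11447401945524968 3.1431461740639293 [0.651 0.015 0.194]
[-0.091  0.092  1.505  0.     1.547 -1.263] 0.1145616982434098 3.14477593184838 [0.649 0.016 0.243]
[-0.168 -0.05   1.65   0.001  1.542 -1.34 ] 0.1263620669619817 3.1421318703887504 [ 0.59  -0.024  0.243]
[-0.167 -0.049  1.649  0.     1.542 -1.34 ] 0.12622427002198294 3.1421518574486775 [ 0.59  -0.024  0.243]
1.1681522444388653e-22 [0.238 0.    0.426 0.096 0.61  0.308 1.571 0.074]
7.4366756842471285e-19 [0.238 0.    0.426 0.096 0.61  0.308 1.571 0.074]
1.376741938539376e-29 [0.238 0.    0.426 0.096 0.61  0.308 1.571 0.074]
2.4547113568665486e-29 [0.238 0.    0.426 0.096 0.61  0.308 1.571 0.074]
```

The FK fit is exact, so I have a reliable kinematic model. I'll use it to check a plan: grasp across the body, turn about 65° upright, and place on the pot.

```bash
cat > kin.py <<'E'
from an import *
from scipy.spatial.transform import Rotation as R
V=None
def r_(ax,a):
    M=np.eye(4);M[:3,:3]=R.from_euler(ax,a).as_matrix();return M
def t_(x,y,z):
    M=np.eye(4);M[:3,3]=x,y,z;return M
def fk(q,v):
    h,a1,L1,a3,L2,Lt,o6,off=v
    return r_('z',q[0])@t_(a1,off,h)@r_('y',q[1])@t_(0,0,L1)@r_('y',q[2])@t_(a3,0,L2)@r_('z',q[3])@r_('y',q[4])@t_(0,0,Lt)@r_('z',q[5]+o6)
def fit():
    import glob
    S=[pickle.load(open(f,'rb')) for f in sorted(glob.glob('w*.pkl'))]
    def res(v):
        e=[]
        for s in S:
            T=fk(s['joint_pos'],v);D=Tst(s);e+=list(T[:3,3]-D[:3,3])+list(.3*(T[:3,:3]-D[:3,:3]).ravel())
        return e
    return least_squares(res,[.3,0,.35,.05,.35,.3,1.57,0]).x
lo=np.array([-3.01,-1.01,.06,-1.02,.09,-3.14]);hi=np.array([3.01,2.22,2.58,4.17,2.62,3.14])
def ik(T,q0,v):
    f=lambda q:np.r_[(lambda M:np.r_[(M[:3,3]-T[:3,3]),.3*(M[:3,:3]-T[:3,:3]).ravel()])(fk(q,v))]
    r=least_squares(f,np.clip(q0,lo+1e-3,hi-1e-3),bounds=(lo,hi),xtol=1e-12,ftol=1e-12);return r.x,np.sqrt(2*r.cost)
def toolpose(axis_pt,uh,tilt,sgn=1,depth=.023):
    # tool z = down tilted by 'tilt' toward +uh ; x = sgn*uh side
    uh=np.array([*uh,0.])/np.hypot(*uh);up=np.array([0,0,1.])
    z=-up*np.cos(tilt)+uh*np.sin(tilt);x=sgn*(uh*np.cos(tilt)+up*np.sin(tilt));y=np.cross(z,x)
    T=np.eye(4);T[:3,:3]=np.c_[x,y,z];T[:3,3]=np.array(axis_pt)+z*depth;return T
E
python3 - <<'E'
from kin import *
np.set_printoptions(precision=3,suppress=True)
from plant import monitor
v=fit();np.save('v.npy',v);s=monitor.state();q=s['joint_pos']
F=np.array([.643,.0067,.033]);E=np.array([.6213,-.0462,.0585]);u=E-F;u/=np.linalg.norm(u);uh=u[:2]/np.hypot(*u[:2])
el=np.degrees(np.arcsin(u[2]));rim=F-.003*u;print('u',u,'el',el,'len',np.linalg.norm(E-F),'heading',np.degrees(np.arctan2(uh[1],uh[0])))
g=rim+.033*u;print('grasp pt',g)
for sgn in(1,-1):
    qq=q.copy()
    for nm,pt,ti,h in (('above',g+[0,0,.12],-10,0),('grasp',g,-10,0),('lift',g+[0,0,.12],-10,0),('r1',g+[0,0,.13],12,0),('r2',g+[0,0,.14],34,0),('r3',g+[0,0,.15],55.5,0),('pot hi',[.595,-.116,.094+.033+.05],55.5,0),('pot',[.595,-.116,.094+.033],55.5,0)):
        T=toolpose(pt,uh,np.radians(ti),sgn);qq,e=ik(T,qq,v)
        print(sgn,nm,qq,'err',round(e,5),'tcp',T[:3,3])
E
```

```text
u [-0.347 -0.845  0.407] el 24.035788529048766 len 0.06260630958617511 heading -112.30382793257935
grasp pt [ 0.633 -0.019  0.045]
1 above [-0.225  0.082  1.693  0.177  1.341 -3.015] err 0.0 tcp [ 0.634 -0.015  0.143]
1 grasp [-0.225  0.214  1.764  0.189  1.142 -3.054] err 0.0 tcp [ 0.634 -0.015  0.023]
1 lift [-0.225  0.082  1.693  0.177  1.341 -3.015] err 0.0 tcp [ 0.634 -0.015  0.143]
1 r1 [-0.058  0.164  1.59  -0.199  1.459 -2.781] err 0.0 tcp [ 0.631 -0.023  0.153]
1 r2 [ 0.078  0.299  1.488 -0.524  1.639 -2.634] err 0.0 tcp [ 0.628 -0.031  0.166]
1 r3 [ 0.169  0.454  1.404 -0.809  1.832 -2.571] err 0.0 tcp [ 0.625 -0.036  0.182]
1 pot hi [ 0.039  0.354  1.568 -0.857  1.698 -2.608] err 0.0 tcp [ 0.588 -0.134  0.164]
1 pot [ 0.039  0.415  1.583 -0.851  1.648 -2.55 ] err 0.0 tcp [ 0.588 -0.134  0.114]
-1 above [-0.225  0.082  1.693  0.177  1.341  0.126] err 0.0 tcp [ 0.634 -0.015  0.143]
-1 grasp [-0.225  0.214  1.764  0.189  1.142  0.087] err 0.0 tcp [ 0.634 -0.015  0.023]
-1 lift [-0.225  0.082  1.693  0.177  1.341  0.126] err 0.0 tcp [ 0.634 -0.015  0.143]
-1 r1 [-0.058  0.164  1.59  -0.199  1.459  0.36 ] err 0.0 tcp [ 0.631 -0.023  0.153]
-1 r2 [ 0.078  0.299  1.488 -0.524  1.639  0.507] err 0.0 tcp [ 0.628 -0.031  0.166]
-1 r3 [ 0.169  0.454  1.404 -0.809  1.832  0.57 ] err 0.0 tcp [ 0.625 -0.036  0.182]
-1 pot hi [ 0.039  0.354  1.568 -0.857  1.698  0.534] err 0.0 tcp [ 0.588 -0.134  0.164]
-1 pot [ 0.039  0.415  1.583 -0.851  1.648  0.591] err 0.0 tcp [ 0.588 -0.134  0.114]
```

```bash
cat >> kin.py <<'E'
def delta(T,s=None):
    from plant import monitor
    s=s or monitor.state();C=Tst(s);D=np.linalg.inv(C)@T
    print('t',round(s['time'],2),'d',(D[:3,3]*100).round(2),'r',R.from_matrix(D[:3,:3]).as_rotvec().round(4),'w',round(s['gripper_width'],3),'F',s['contact_force'].round(1),'tcp',s['tool_pos'].round(4))
UH=np.array([-.3795,-.925])
E
python3 - <<'E'
from kin import *
delta(toolpose([.633,-.019,.045+.15],UH,np.radians(-8)))
E
```

```text
t 6.55 d [-3.77  2.46  7.06] r [-0.1095 -0.1096 -1.5769] w 1.0 F [ 0.4 -0.3 -0.5] tcp [ 0.59   -0.0241  0.2429]
```

>>> {"op": "play_rows", "data": {"commands": [{"dx": -3.8, "dy": 2.5, "dz": 7, "rx": -0.11, "ry": -0.11, "rz": -1.577, "claw": 0}, {"dx": -3.8, "dy": 2.5, "dz": 7, "rx": -0.11, "ry": -0.11, "rz": -1.577, "claw": 0}, {"dx": -3.8, "dy": 2.5, "dz": 7, "rx": -0.11, "ry": -0.11, "rz": -1.577, "claw": 0}, {"dx": -3.8, "dy": 2.5, "dz": 7, "rx": -0.11, "ry": -0.11, "rz": -1.577, "claw": 0}, {"dx": -3.8, "dy": 2.5, "dz": 7, "rx": -0.11, "ry": -0.11, "rz": -1.577, "claw": 0}]}}

```text
time: 7.05
tool_pos: [0.6351, -0.0152, 0.1718]
tool_rot: [0.029, -0.177, 0.984, 0.021]
contact_force: [0.6, -0.2, -0.4]
gripper_width: 0.999
```

```bash
python3 - <<'E'
from kin import *
delta(toolpose([.633,-.019,.045+.15],UH,np.radians(-8)))
E
```

```text
t 7.05 d [ 0.11 -0.05 -0.05] r [-0.0562 -0.0578 -0.8239] w 0.999 F [ 0.6 -0.2 -0.4] tcp [ 0.6351 -0.0152  0.1718]
```

>>> {"op": "play_rows", "data": {"commands": [{"dx": 0.1, "dy": 0, "dz": 0, "rx": -0.056, "ry": -0.058, "rz": -0.824, "claw": 0}, {"dx": 0.1, "dy": 0, "dz": 0, "rx": -0.056, "ry": -0.058, "rz": -0.824, "claw": 0}, {"dx": 0.1, "dy": 0, "dz": 0, "rx": -0.056, "ry": -0.058, "rz": -0.824, "claw": 0}, {"dx": 0.1, "dy": 0, "dz": 0, "rx": -0.056, "ry": -0.058, "rz": -0.824, "claw": 0}, {"dx": 0.1, "dy": 0, "dz": 0, "rx": -0.056, "ry": -0.058, "rz": -0.824, "claw": 0}]}}

```text
time: 7.55
tool_pos: [0.6346, -0.0151, 0.1713]
tool_rot: [0.056, -0.523, 0.85, 0.037]
contact_force: [-0.3, 0.9, -0.4]
gripper_width: 1.002
```

>>> {"op": "play_rows", "data": {"commands": [{"dx": 0, "dy": 0, "dz": 0, "rx": 0, "ry": 0, "rz": -0.08, "claw": 0}, {"dx": 0, "dy": 0, "dz": 0, "rx": 0, "ry": 0, "rz": -0.08, "claw": 0}]}}

```text
time: 7.75
tool_pos: [0.6351, -0.0148, 0.1709]
tool_rot: [0.057, -0.557, 0.828, 0.035]
contact_force: [-1.6, 0.5, -0.6]
gripper_width: 1.001
```

```bash
python3 snap.py w10; python3 - <<'E'
from kin import *
delta(toolpose([.633,-.019,.045+.15],UH,np.radians(-8)))
E
```

```text
[ 0.63510938 -0.01481512  0.17085371] 0.06380339320368279
t 7.8 d(cm) [-10.81   5.89   3.54] tilt fix [-0.0046  0.1336  0.    ] tcp [ 0.635  -0.0148  0.1709] F [-0.2  0.4  0.5] w 0.997
t 7.8 d [ 0.13  0.02 -0.15] r [-0.0045 -0.0056  0.001 ] w 0.997 F [-0.2  0.4  0.5] tcp [ 0.635  -0.0148  0.1709]
```

View pics/w10.png

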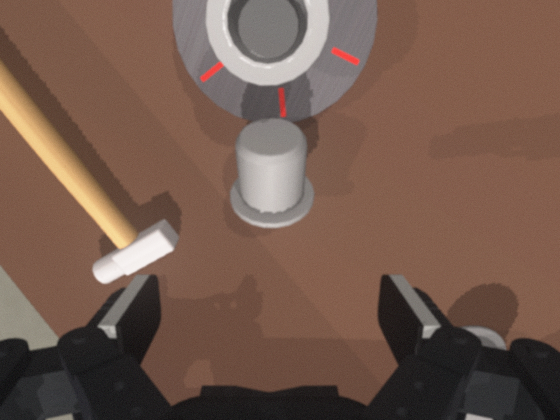

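The cap lies along the image column at 271, with its closed end (271,140) leaning on the turntable and its flange at (271,200). The jaws straddle it at columns 150 and 385. I check hammer clearance and the cap pose.

```bash
python3 - <<'E'
from kin import *
np.set_printoptions(precision=4,suppress=True)
T=Tst(pickle.load(open('w10.pkl','rb')))
print('hammer',plane('wrist',[(178,240),(165,222),(130,235),(95,268),(105,282)],.025,T))
F=np.array([.643,.0067,.033]);E=np.array([.6213,-.0462,.0585]);u=(E-F)/np.linalg.norm(E-F)
print('proj face,flange',proj('wrist',[E,F,F-.003*u],T))
yv=np.cross(u,[0,0,1]);yv/=np.linalg.norm(yv)
print('flange sides',proj('wrist',[F+.036*yv,F-.036*yv,E+.027*yv,E-.027*yv],T))
T9=Tst(pickle.load(open('w9.pkl','rb')))
# flange mid from sides: (231,197),(313,197)
print('fl tri w9/w10',tri(ray('wrist',[(316.8,209.3)],T9),ray('wrist',[(272,196)],T)))
print('face tri',tri(ray('wrist',[(262.5,216.4)],T9),ray('wrist',[(271.5,138)],T)))
# finger tips when lowered
G=toolpose([.633,-.019,.045],UH,np.radians(-8));print('fingers outer',[(G@np.array([x,s*.057,-.006,1]))[:3] for s in(1,-1) for x in (.011,-.011)])
E
```

```text
hammer [[ 0.7402  0.0175  0.025 ]
 [ 0.7425 -0.0034  0.025 ]
 [ 0.7796 -0.0039  0.025 ]
 [ 0.831   0.0147  0.025 ]
 [ 0.8308  0.0324  0.025 ]]
proj face,flange [[270.6504 137.3132]
 [270.3658 196.7847]
 [270.3541 199.2076]]
flange sides [[312.396  196.9956]
 [228.3657 196.5948]
 [307.4879 137.5084]
 [233.8355 137.1968]]
fl tri w9/w10 (array([0.6428, 0.0087, 0.0282]), [np.float64(0.0007690374107950747), np.float64(0.0007690374107952896)])
face tri (array([ 0.6213, -0.0444,  0.0534]), [np.float64(5.235819195303414e-06), np.float64(5.235819195480615e-06)])
fingers outer [array([ 0.577 , -0.0053,  0.0266]), array([0.5853, 0.0149, 0.0297]), array([ 0.6825, -0.0485,  0.0266]), array([ 0.6908, -0.0284,  0.0297])]
```

```bash
python3 - <<'E'
from kin import *
delta(toolpose([.633,-.018,.044],UH,np.radians(-8)))
E
```

```text
t 7.8 d [ 2.06  0.13 14.83] r [-0.0045 -0.0056  0.001 ] w 0.997 F [-0.2  0.4  0.5] tcp [ 0.635  -0.0148  0.1709]
```

>>> {"op": "play_rows", "data": {"commands": [{"dx": 0.6, "dy": 0.1, "dz": 4, "rx": -0.004, "ry": -0.006, "rz": 0, "claw": 0}, {"dx": 1.1, "dy": 0.1, "dz": 8, "rx": -0.004, "ry": -0.006, "rz": 0, "claw": 0}, {"dx": 1.6, "dy": 0.1, "dz": 11.5, "rx": -0.004, "ry": -0.006, "rz": 0, "claw": 0}, {"dx": 2.1, "dy": 0.1, "dz": 14.8, "rx": -0.004, "ry": -0.006, "rz": 0, "claw": 0}, {"dx": 2.1, "dy": 0.1, "dz": 14.8, "rx": -0.004, "ry": -0.006, "rz": 0, "claw": 0}]}}

```text
time: 8.3
tool_pos: [0.6296, -0.0145, 0.0151]
tool_rot: [0.054, -0.555, 0.829, 0.043]
contact_force: [-1.5, -0.7, 0.4]
gripper_width: 1.001
```

>>> {"op": "play_rows", "data": {"commands": [{"dx": 0, "dy": 0, "dz": 0, "rx": 0, "ry": 0, "rz": 0, "claw": 0}]}}

```text
time: 8.4
tool_pos: [0.6305, -0.0144, 0.016]
tool_rot: [0.054, -0.555, 0.829, 0.043]
contact_force: [-0.2, -0.5, 0.8]
gripper_width: 0.997
```

```bash
python3 snap.py w11; python3 - <<'E'
from kin import *
delta(toolpose([.633,-.018,.044],UH,np.radians(-8)))
E
```

```text
[ 0.63047147 -0.0143929   0.01598665] 0.025734895138008678
t 8.45 d(cm) [-13.05   5.56 -11.68] tilt fix [ 0.0109  0.1374 -0.    ] tcp [ 0.63   -0.0143  0.0157] F [-0.3  0.3 -1.2] w 0.999
t 8.45 d [-0.17 -0.41 -0.53] r [ 0.0107 -0.0018 -0.0023] w 0.999 F [-0.3  0.3 -1.2] tcp [ 0.63   -0.0143  0.0157]
```

View pics/w11.png

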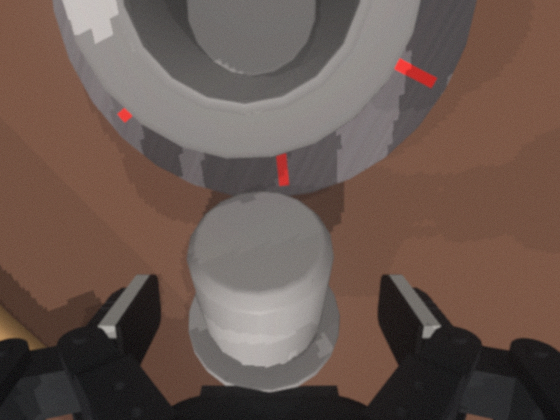

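>>> {"op": "play_rows", "data": {"commands": [{"dx": -0.1, "dy": -0.4, "dz": -0.2, "rx": 0.01, "ry": 0, "rz": 0, "claw": 0}, {"dx": -0.1, "dy": -0.4, "dz": -0.2, "rx": 0.01, "ry": 0, "rz": 0, "claw": 0.2}, {"dx": -0.1, "dy": -0.4, "dz": -0.2, "rx": 0.01, "ry": 0, "rz": 0, "claw": 0.4}, {"dx": -0.1, "dy": -0.4, "dz": -0.2, "rx": 0.01, "ry": 0, "rz": 0, "claw": 0.7}, {"dx": -0.1, "dy": -0.4, "dz": -0.2, "rx": 0.01, "ry": 0, "rz": 0, "claw": 1}]}}

```text
time: 8.95
tool_pos: [0.6354, -0.0155, 0.0198]
tool_rot: [0.058, -0.555, 0.829, 0.038]
contact_force: [-0.7, -0.1, 6.1]
gripper_width: 0.581
```

>>> {"op": "play_rows", "data": {"commands": [{"dx": 0, "dy": 0, "dz": 0, "rx": 0, "ry": 0, "rz": 0, "claw": 1}, {"dx": 0, "dy": 0, "dz": 0, "rx": 0, "ry": 0, "rz": 0, "claw": 1}, {"dx": 0, "dy": 0, "dz": 0, "rx": 0, "ry": 0, "rz": 0, "claw": 1}]}}

```text
time: 9.25
tool_pos: [0.6355, -0.0155, 0.02]
tool_rot: [0.058, -0.555, 0.829, 0.038]
contact_force: [-0.7, 0.2, 2.4]
gripper_width: 0.581
```

```bash
python3 snap.py w12; python3 - <<'E'
from kin import *
delta(toolpose([.633,-.018,.124],UH,np.radians(-8)))
E
```

```text
[ 0.63548562 -0.01547959  0.01997246] 0.0018538776022249972
t 9.3 d(cm) [-12.9    5.95 -11.34] tilt fix [-0.0022  0.1382  0.    ] tcp [ 0.6355 -0.0155  0.02  ] F [-1.  -1.1  2.9] w 0.575
t 9.3 d [-1.12  0.12 -8.05] r [-0.0025 -0.001  -0.0021] w 0.575 F [-1.  -1.1  2.9] tcp [ 0.6355 -0.0155  0.02  ]
```

View pics/w12.png

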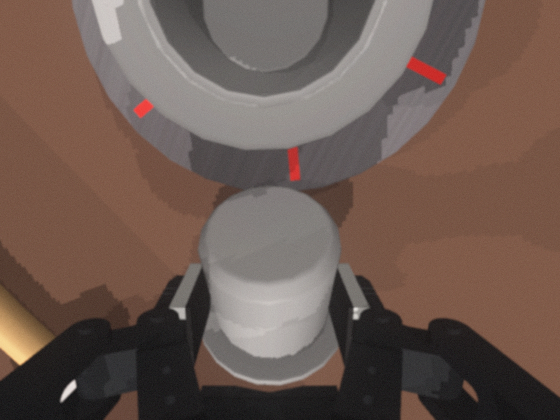

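The pads now close on the full body at columns 205 and 340, at width 0.58, against 0.52 near the chamfered top the first time. This looks like a proper grasp. I lift gently.

>>> {"op": "play_rows", "data": {"commands": [{"dx": 0, "dy": 0, "dz": -0.4, "rx": 0, "ry": 0, "rz": 0, "claw": 1}, {"dx": -0.2, "dy": 0, "dz": -1.2, "rx": 0, "ry": 0, "rz": 0, "claw": 1}, {"dx": -0.3, "dy": 0, "dz": -2.5, "rx": 0, "ry": 0, "rz": 0, "claw": 1}, {"dx": -0.5, "dy": 0, "dz": -4, "rx": 0, "ry": 0, "rz": 0, "claw": 1}, {"dx": -0.7, "dy": 0, "dz": -5.5, "rx": 0, "ry": 0, "rz": 0, "claw": 1}]}}

```text
time: 9.8
tool_pos: [0.6354, -0.0161, 0.0772]
tool_rot: [0.058, -0.555, 0.829, 0.037]
contact_force: [0.8, 0.6, -3.5]
gripper_width: 0.579
```

>>> {"op": "play_rows", "data": {"commands": [{"dx": -0.2, "dy": 0, "dz": -1.5, "rx": 0, "ry": 0, "rz": 0, "claw": 1}, {"dx": -0.4, "dy": 0, "dz": -3, "rx": 0, "ry": 0, "rz": 0, "claw": 1}, {"dx": -0.6, "dy": 0, "dz": -4, "rx": 0, "ry": 0, "rz": 0, "claw": 1}, {"dx": -0.6, "dy": 0, "dz": -4, "rx": 0, "ry": 0, "rz": 0, "claw": 1}]}}

```text
time: 10.2
tool_pos: [0.637, -0.016, 0.1205]
tool_rot: [0.06, -0.555, 0.829, 0.036]
contact_force: [0.8, -0.4, -3.2]
gripper_width: 0.574
```

```bash
python3 snap.py w13; python3 - <<'E'
from kin import *
delta(toolpose([.64,.0,.17],UH,np.radians(15)))
E
```

```text
[ 0.63695559 -0.01595869  0.1204865 ] 0.0321506502360311
t 10.25 d(cm) [-11.55   6.03  -1.56] tilt fix [-0.005   0.1386  0.    ] tcp [ 0.636  -0.0158  0.1188] F [ 0.9 -0.4 -3.8] w 0.578
t 10.25 d [-1.41  0.22 -2.73] r [-0.0049  0.4009 -0.0027] w 0.578 F [ 0.9 -0.4 -3.8] tcp [ 0.636  -0.0158  0.1188]
```

View pics/w13.png

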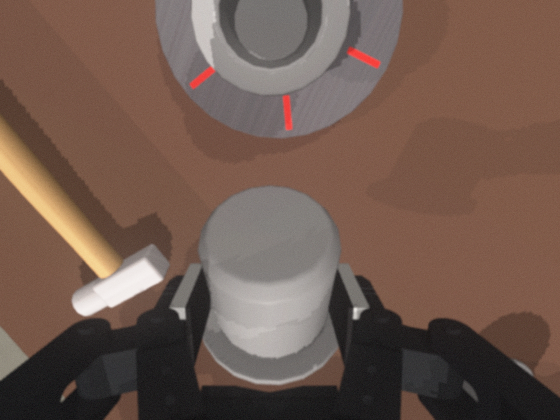

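The cap is held, at the same image position as before the lift and with force -3.8 N. I rotate it upright in the air, gently, pivoting about the grasp point.

```bash
python3 - <<'E'
from kin import *
for a in (-3,4,12,20,27): delta(toolpose([.635,-.012,.15+.05*(a+8)/35],UH,np.radians(a)))
E
```

```text
t 10.25 d [-0.64  0.23 -1.46] r [-0.0052  0.0867 -0.0019] w 0.578 F [ 0.9 -0.4 -3.8] tcp [ 0.636  -0.0158  0.1188]
t 10.25 d [-0.5   0.23 -2.5 ] r [-0.0051  0.2089 -0.0022] w 0.578 F [ 0.9 -0.4 -3.8] tcp [ 0.636  -0.0158  0.1188]
t 10.25 d [-0.35  0.22 -3.72] r [-0.0049  0.3485 -0.0025] w 0.578 F [ 0.9 -0.4 -3.8] tcp [ 0.636  -0.0158  0.1188]
t 10.25 d [-0.22  0.22 -4.98] r [-0.0047  0.4881 -0.0029] w 0.578 F [ 0.9 -0.4 -3.8] tcp [ 0.636  -0.0158  0.1188]
t 10.25 d [-0.12  0.21 -6.11] r [-0.0046  0.6103 -0.0032] w 0.578 F [ 0.9 -0.4 -3.8] tcp [ 0.636  -0.0158  0.1188]
```

>>> {"op": "play_rows", "data": {"commands": [{"dx": -0.4, "dy": 0.1, "dz": -1.4, "rx": -0.005, "ry": 0.08, "rz": 0, "claw": 1}, {"dx": -0.4, "dy": 0.2, "dz": -2.5, "rx": -0.005, "ry": 0.2, "rz": 0, "claw": 1}, {"dx": -0.3, "dy": 0.2, "dz": -3.7, "rx": -0.005, "ry": 0.33, "rz": 0, "claw": 1}, {"dx": -0.2, "dy": 0.2, "dz": -5, "rx": -0.005, "ry": 0.46, "rz": 0, "claw": 1}, {"dx": -0.1, "dy": 0.2, "dz": -6, "rx": -0.005, "ry": 0.58, "rz": 0, "claw": 1}]}}

```text
time: 10.75
tool_pos: [0.6313, -0.0211, 0.1787]
tool_rot: [-0.183, -0.542, 0.811, -0.123]
contact_force: [-1.1, 0.8, -3.8]
gripper_width: 0.575
```

```bash
python3 - <<'E'
from kin import *
from plant import monitor
print(monitor.state()['joint_pos'])
for a in (27,35,43,50,57): delta(toolpose([.635,-.012,.20],UH,np.radians(a)))
E
```

```text
[ 0.03950607  0.23632002  1.50214571 -0.40169216  1.59709152 -2.68090567]
t 10.75 d [ 0.09  0.01 -0.05] r [ 0.0007  0.0267 -0.0028] w 0.575 F [-1.1  0.8 -3.8] tcp [ 0.6313 -0.0211  0.1787]
t 10.75 d [ 0.41  0.   -0.08] r [ 0.0009  0.1663 -0.0027] w 0.575 F [-1.1  0.8 -3.8] tcp [ 0.6313 -0.0211  0.1787]
t 10.75 d [ 0.72  0.   -0.15] r [ 0.0011  0.3059 -0.0027] w 0.575 F [-1.1  0.8 -3.8] tcp [ 0.6313 -0.0211  0.1787]
t 10.75 d [ 0.98  0.   -0.25] r [ 0.0013  0.4281 -0.0026] w 0.575 F [-1.1  0.8 -3.8] tcp [ 0.6313 -0.0211  0.1787]
t 10.75 d [ 1.23  0.   -0.38] r [ 0.0015  0.5503 -0.0025] w 0.575 F [-1.1  0.8 -3.8] tcp [ 0.6313 -0.0211  0.1787]
```

>>> {"op": "play_rows", "data": {"commands": [{"dx": 0.3, "dy": 0, "dz": -0.1, "rx": 0, "ry": 0.12, "rz": 0, "claw": 1}, {"dx": 0.5, "dy": 0, "dz": -0.1, "rx": 0, "ry": 0.24, "rz": 0, "claw": 1}, {"dx": 0.8, "dy": 0, "dz": -0.2, "rx": 0, "ry": 0.36, "rz": 0, "claw": 1}, {"dx": 1, "dy": 0, "dz": -0.3, "rx": 0, "ry": 0.46, "rz": 0, "claw": 1}, {"dx": 1.2, "dy": 0, "dz": -0.4, "rx": 0, "ry": 0.55, "rz": 0, "claw": 1}]}}

```text
time: 11.25
tool_pos: [0.6276, -0.0286, 0.1852]
tool_rot: [-0.398, -0.489, 0.73, -0.265]
contact_force: [0.7, -0.3, -3.9]
gripper_width: 0.578
```

>>> {"op": "play_rows", "data": {"commands": [{"dx": 0, "dy": 0, "dz": 0, "rx": 0, "ry": 0.01, "rz": 0, "claw": 1}, {"dx": 0, "dy": 0, "dz": 0, "rx": 0, "ry": 0.01, "rz": 0, "claw": 1}]}}

```text
time: 11.45
tool_pos: [0.627, -0.0281, 0.1826]
tool_rot: [-0.402, -0.489, 0.727, -0.266]
contact_force: [-0.1, 0.0, -3.0]
gripper_width: 0.578
```

```bash
python3 snap.py w14; python3 - <<'E'
from kin import *
from plant import monitor,grab_frame
i=grab_frame('side');cv2.imwrite('pics/side14.png',i)
cv2.imwrite('pics/side14c.png',cv2.resize(i[100:250,230:430],None,fx=4,fy=4,interpolation=cv2.INTER_CUBIC))
print(monitor.state()['joint_pos'])
delta(toolpose([.635,-.012,.20],UH,np.radians(57)))
E
```

```text
[ 0.62699094 -0.02811047  0.18260727] 0.03678081178953791
t 11.5 d(cm) [-9.72  5.71 -8.91] tilt fix [ 0.0038 -0.8445  0.    ] tcp [ 0.6274 -0.0285  0.1842] F [ 0.6 -0.9 -3.2] w 0.575
[ 0.18444192  0.4788492   1.38227226 -0.83140104  1.86283663 -2.567796  ]
t 11.55 d [ 0.23 -0.04 -0.04] r [ 0.0027 -0.0104  0.0007] w 0.578 F [ 0.   0.4 -3.5] tcp [ 0.6277 -0.0288  0.1853]
```

View pics/w14.png

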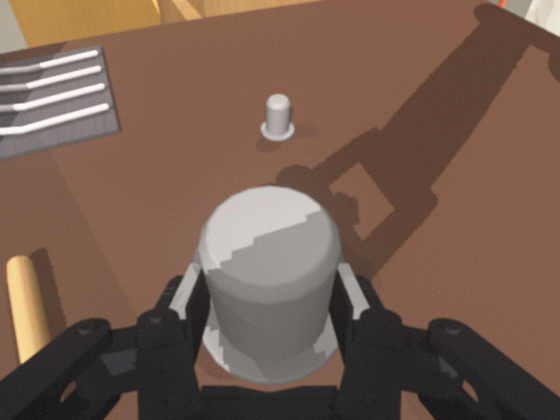

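View pics/side14c.png

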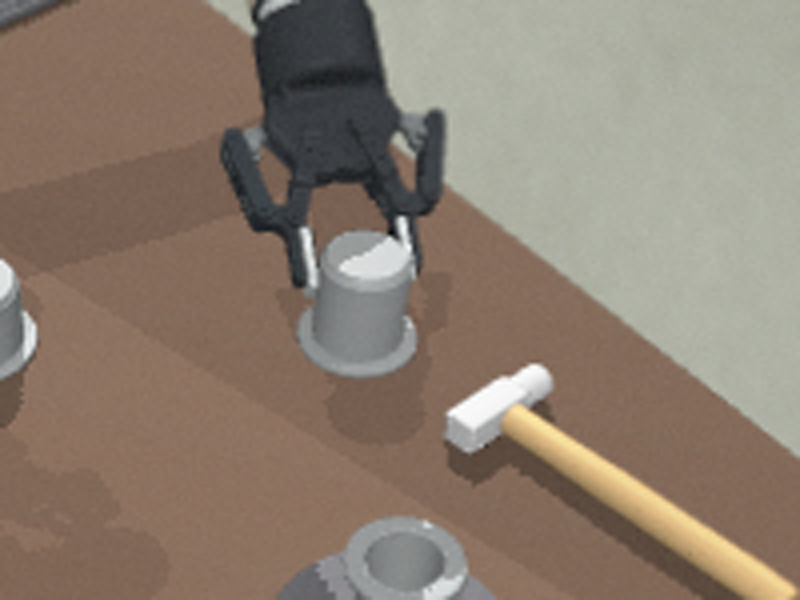

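The side view shows the cap upright: face centre crop (367,265) and rim centre crop (358,330). The wrist view shows the same cap position in the hand, with no slip. I check uprightness and position numerically.

```bash
python3 - <<'E'
from kin import *
np.set_printoptions(precision=4,suppress=True)
s=pickle.load(open('w14.pkl','rb'));T=Tst(s)
# in-tool cap from w12 estimate
T12=Tst(pickle.load(open('w12.pkl','rb')))
F=np.array([.643,.0067,.033]);E=np.array([.6213,-.0462,.0585])
# w14 edges
im,h=col('w14')
for y in range(330,376,8): print(y,[x for x in range(190,350) if abs(int(h[y,x,1])-int(h[y,x-1,1]))>35])
c=0
Fs=(230+357.5/4,100+330/4);Es=(230+366.5/4,100+265/4)
# wrist: flange lower outline bottom 375, width 203..341; face ellipse x 200..340
for nm,ps,pw in (('rim',Fs,(271,318)),('face',Es,(270,243))):
    print(nm,tri(ray('side',[ps]),ray('wrist',[pw],T)))
g=np.array([.633,-.015,.165])
for d in (0,.064): print(proj('side',g+[0,0,d]),proj('wrist',g+[0,0,d],T))
print((proj('side',g+[0,0,.064])-proj('side',g)),np.array(Es)-np.array(Fs))
print((proj('wrist',g+[0,0,.064],T)-proj('wrist',g,T)))
E
```

```text
330 []
338 []
346 [199]
354 [197]
362 [195, 344]
370 [345]
rim (array([ 0.6366, -0.0055,  0.168 ]), [np.float64(0.0014894938022596961), np.float64(0.0014894938022595758)])
face (array([ 0.6351, -0.0109,  0.2204]), [np.float64(0.0012623632717454704), np.float64(0.0012623632717456922)])
[[319.8532 186.178 ]] [[267.3876 300.884 ]]
[[321.686  164.5131]] [[267.7761 218.4047]]
[[  1.8328 -21.6649]] [  2.25 -16.25]
[[  0.3885 -82.4793]]
```

```bash
python3 - <<'E'
from kin import *
np.set_printoptions(precision=4,suppress=True)
T=Tst(pickle.load(open('w14.pkl','rb')))
X={}
for nm,ps,pw in (('rim',(230+357.5/4,100+340/4),(271,316)),('face',(230+366.5/4,100+258/4),(270,243))):
    X[nm],e=tri(ray('side',[ps]),ray('wrist',[pw],T));print(nm,X[nm],e[0])
d=X['face']-X['rim'];print(d,np.linalg.norm(d))
u=UH/np.linalg.norm(UH);print('lean along uh deg',np.degrees(np.arctan2(d[:2]@u,d[2])),'perp',np.degrees(np.arctan2(d[0]*-u[1]+d[1]*u[0],d[2])))
# from w12 geometry carried in hand
T12=Tst(pickle.load(open('w12.pkl','rb')));M=T@np.linalg.inv(T12)
for F,E in (((.643,.0067,.033),(.6213,-.0462,.0585)),((.6428,.0087,.0282),(.6213,-.0444,.0534))):
    f=M[:3,:3]@F+M[:3,3];e=M[:3,:3]@E+M[:3,3];d=e-f;print('carried',f,e,'lean',np.degrees(np.arctan2(d[:2]@u,d[2])))
E
```

```text
rim [ 0.6351 -0.0084  0.163 ] 0.001257175228696006
face [ 0.6361 -0.0088  0.2237] 0.001438094047938613
[ 0.0011 -0.0004  0.0606] 0.060657827189878784
lean along uh deg -0.04830972274594715 perp 1.0651661549023983
carried [ 0.6337 -0.0076  0.1667] [ 0.6341 -0.0082  0.2293] lean 0.3609753971802738
carried [ 0.6314 -0.0106  0.1631] [ 0.6319 -0.0116  0.2257] lean 0.6529755528812473
```

The cap is upright to within about 1° by both methods. Rim centre is TCP + (0.0075, 0.019, -0.0195). Now I carry it over the pot, slowly, keeping the orientation.

```bash
cat >> kin.py <<'E'
def shift(p,s=None,Rt=None):
    # go to TCP p keeping orientation of w14
    T=Tst(pickle.load(open('w14.pkl','rb')));T[:3,3]=p;delta(T)
E
python3 - <<'E'
from kin import *
T={n:Tst(pickle.load(open(n+'.pkl','rb'))) for n in('w6','w9','w8')}
print('pot rim tri',tri(ray('wrist',[(106.,255.8)],T['w6']),ray('wrist',[(179.6,230.5)],T['w9'])),tri(ray('wrist',[(106.,255.8)],T['w6']),ray('wrist',[(110.1,188.2)],T['w8'])))
shift([.5876,-.1353,.168])
E
```

```text
pot rim tri (array([ 0.594223  , -0.11462569,  0.09126108]), [np.float64(3.491523015483038e-05), np.float64(3.491523015473149e-05)]) (array([ 0.5943009 , -0.11477946,  0.09087175]), [np.float64(7.515110798902382e-05), np.float64(7.515110798889365e-05)])
t 11.55 d [ 4.63 -0.36 10.53] r [-0.0012  0.0011 -0.004 ] w 0.578 F [ 0.   0.4 -3.5] tcp [ 0.6277 -0.0288  0.1853]
```

>>> {"op": "play_rows", "data": {"commands": [{"dx": 0.2, "dy": 0, "dz": 0.4, "rx": 0, "ry": 0, "rz": 0, "claw": 1}, {"dx": 0.6, "dy": 0, "dz": 1.4, "rx": 0, "ry": 0, "rz": 0, "claw": 1}, {"dx": 1.3, "dy": -0.1, "dz": 3, "rx": 0, "ry": 0, "rz": 0, "claw": 1}, {"dx": 2.1, "dy": -0.2, "dz": 4.8, "rx": 0, "ry": 0, "rz": 0, "claw": 1}, {"dx": 2.9, "dy": -0.2, "dz": 6.6, "rx": 0, "ry": 0, "rz": 0, "claw": 1}]}}

```text
time: 12.05
tool_pos: [0.6015, -0.0974, 0.1744]
tool_rot: [-0.401, -0.487, 0.728, -0.267]
contact_force: [0.7, 0.8, -3.7]
gripper_width: 0.574
```

```bash
python3 - <<'E'
from kin import *
shift([.5876,-.1353,.168])
E
```

```text
t 12.05 d [ 1.62 -0.17  3.74] r [-0.0006  0.0014 -0.0047] w 0.574 F [ 0.7  0.8 -3.7] tcp [ 0.6015 -0.0974  0.1744]
```

>>> {"op": "play_rows", "data": {"commands": [{"dx": 0.7, "dy": -0.1, "dz": 1.6, "rx": 0, "ry": 0, "rz": -0.004, "claw": 1}, {"dx": 1.3, "dy": -0.2, "dz": 3, "rx": 0, "ry": 0, "rz": -0.004, "claw": 1}, {"dx": 1.6, "dy": -0.2, "dz": 3.7, "rx": 0, "ry": 0, "rz": -0.004, "claw": 1}, {"dx": 1.6, "dy": -0.2, "dz": 3.7, "rx": 0, "ry": 0, "rz": -0.004, "claw": 1}, {"dx": 1.6, "dy": -0.2, "dz": 3.7, "rx": 0, "ry": 0, "rz": -0.004, "claw": 1}]}}

```text
time: 12.55
tool_pos: [0.5882, -0.1349, 0.1682]
tool_rot: [-0.401, -0.489, 0.727, -0.266]
contact_force: [-0.0, 0.0, -3.4]
gripper_width: 0.576
```

```bash
python3 snap.py w15; python3 - <<'E'
from kin import *
from plant import grab_frame
i=grab_frame('side');j=grab_frame('top');cv2.imwrite('pics/side15.png',i);cv2.imwrite('pics/top15.png',j)
f=lambda a:cv2.resize(a,None,fx=4,fy=4,interpolation=cv2.INTER_CUBIC)
cv2.imwrite('pics/c15.png',np.hstack([f(i[170:290,280:380]),f(j[120:240,295:395])]))
shift([.5876,-.1353,.1155])
E
```

```text
[ 0.58822664 -0.13488615  0.16819125] 0.012086306732100875
t 12.6 d(cm) [-14.46   6.12 -19.28] tilt fix [ 0.0047 -0.8439  0.    ] tcp [ 0.5885 -0.1346  0.1683] F [-0.2  0.2 -3.4] w 0.573
t 12.7 d [-4.38  0.03  2.93] r [-0.0016  0.0017 -0.0005] w 0.58 F [ 0.1  0.8 -4.2] tcp [ 0.5886 -0.1344  0.1682]
```

View pics/c15.png

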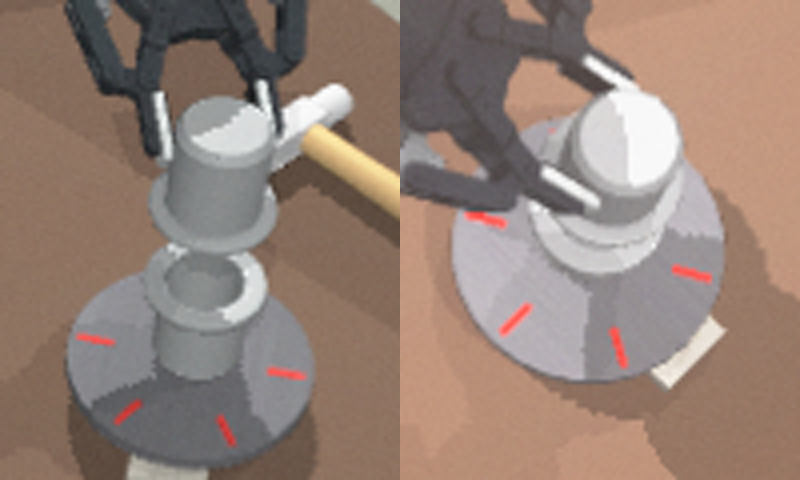

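View pics/w15.png

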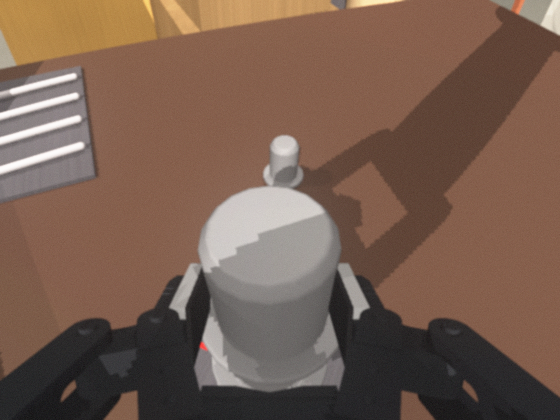

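```bash
python3 - <<'E'
from kin import *
np.set_printoptions(precision=4,suppress=True)
print('face',tri(ray('side',[(280+224.5/4,170+128.5/4)]),ray('top',[(295+230/4,120+142/4)])))
print('pot now side/top',tri(ray('side',[(280+206/4,170+284/4)]),ray('top',[(344.7,171.8)])))
# expectations with rim at TCP offset
tcp=np.array([.5884,-.1347,.1682]);rim=tcp+[.0075,.019,-.0195]
print('expected face',rim+[0,0,.0615],proj('side',rim+[0,0,.0615]),proj('top',rim+[0,0,.0615]))
E
```

```text
face (array([ 0.5949, -0.118 ,  0.2115]), [np.float64(0.00014800652382567907), np.float64(0.0001480065238256858)])
pot now side/top (array([ 0.5957, -0.1177,  0.0893]), [np.float64(0.0004429658487255476), np.float64(0.00044296584872542926)])
expected face [ 0.5959 -0.1157  0.2102] [[335.6817 201.8018]] [[351.1654 155.1188]]
```

The same camera pair gives cap axis (0.5949,-0.1180) and pot (0.5957,-0.1177), so they are aligned to about 1 mm with a gap of 55–61 mm. I lower straight down.

>>> {"op": "play_rows", "data": {"commands": [{"dx": -0.5, "dy": 0, "dz": 0.3, "rx": 0, "ry": 0, "rz": 0, "claw": 1}, {"dx": -1.4, "dy": 0, "dz": 0.9, "rx": 0, "ry": 0, "rz": 0, "claw": 1}, {"dx": -2.4, "dy": 0, "dz": 1.5, "rx": 0, "ry": 0, "rz": 0, "claw": 1}, {"dx": -3.2, "dy": 0, "dz": 2, "rx": 0, "ry": 0, "rz": 0, "claw": 1}, {"dx": -3.5, "dy": 0, "dz": 2.2, "rx": 0, "ry": 0, "rz": 0, "claw": 1}]}}

```text
time: 13.2
tool_pos: [0.5874, -0.134, 0.1245]
tool_rot: [-0.402, -0.49, 0.727, -0.266]
contact_force: [-0.1, -0.4, -4.6]
gripper_width: 0.576
```

>>> {"op": "play_rows", "data": {"commands": [{"dx": 0, "dy": 0, "dz": 0, "rx": 0, "ry": 0, "rz": 0, "claw": 1}]}}

```text
time: 13.3
tool_pos: [0.5871, -0.1341, 0.1236]
tool_rot: [-0.403, -0.49, 0.726, -0.265]
contact_force: [0.1, -0.5, -4.0]
gripper_width: 0.575
```

```bash
python3 - <<'E'
from kin import *
from plant import grab_frame
i=grab_frame('side');j=grab_frame('top')
f=lambda a:cv2.resize(a,None,fx=4,fy=4,interpolation=cv2.INTER_CUBIC)
cv2.imwrite('pics/c16.png',np.hstack([f(i[170:290,280:380]),f(j[120:240,295:395])]))
shift([.5876,-.1353,.1135])
E
```

```text
t 13.4 d [-0.84 -0.09  0.65] r [0.0006 0.0002 0.0029] w 0.578 F [ 0.1  0.3 -3.5] tcp [ 0.5872 -0.1341  0.1241]
```

View pics/c16.png

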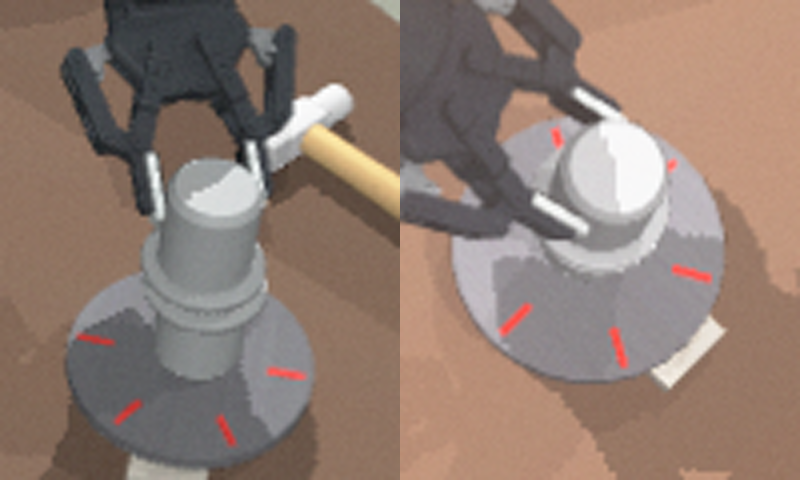

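Flanges are aligned in the side view: cap at columns 141–265, pot at 144–267. The gap is about 1 cm. I lower in small steps, watching the force.

>>> {"op": "play_rows", "data": {"commands": [{"dx": -0.2, "dy": 0, "dz": 0.1, "rx": 0, "ry": 0, "rz": 0, "claw": 1}, {"dx": -0.4, "dy": 0, "dz": 0.25, "rx": 0, "ry": 0, "rz": 0, "claw": 1}, {"dx": -0.6, "dy": 0, "dz": 0.4, "rx": 0, "ry": 0, "rz": 0, "claw": 1}, {"dx": -0.6, "dy": 0, "dz": 0.4, "rx": 0, "ry": 0, "rz": 0, "claw": 1}]}}

```text
time: 13.8
tool_pos: [0.5869, -0.1342, 0.1165]
tool_rot: [-0.403, -0.49, 0.726, -0.265]
contact_force: [-0.4, -0.6, -3.9]
gripper_width: 0.572
```

>>> {"op": "play_rows", "data": {"commands": [{"dx": -0.15, "dy": 0, "dz": 0.1, "rx": 0, "ry": 0, "rz": 0, "claw": 1}, {"dx": -0.2, "dy": 0, "dz": 0.1, "rx": 0, "ry": 0, "rz": 0, "claw": 1}]}}

```text
time: 14.0
tool_pos: [0.5868, -0.134, 0.114]
tool_rot: [-0.403, -0.49, 0.726, -0.265]
contact_force: [0.7, 0.9, -4.0]
gripper_width: 0.578
```

>>> {"op": "play_rows", "data": {"commands": [{"dx": -0.1, "dy": 0, "dz": 0.05, "rx": 0, "ry": 0, "rz": 0, "claw": 1}, {"dx": -0.2, "dy": 0, "dz": 0.1, "rx": 0, "ry": 0, "rz": 0, "claw": 1}]}}

```text
time: 14.2
tool_pos: [0.5872, -0.1339, 0.1128]
tool_rot: [-0.403, -0.489, 0.726, -0.266]
contact_force: [-0.2, 0.8, 2.2]
gripper_width: 0.579
```

>>> {"op": "play_rows", "data": {"commands": [{"dx": -0.1, "dy": 0, "dz": 0.05, "rx": 0, "ry": 0, "rz": 0, "claw": 1}, {"dx": -0.2, "dy": 0, "dz": 0.1, "rx": 0, "ry": 0, "rz": 0, "claw": 1}]}}

```text
time: 14.4
tool_pos: [0.5881, -0.1341, 0.1125]
tool_rot: [-0.403, -0.489, 0.726, -0.267]
contact_force: [-0.2, 0.3, 5.7]
gripper_width: 0.577
```

```bash
python3 - <<'E'
from kin import *
from plant import grab_frame
i=grab_frame('side');j=grab_frame('top')
f=lambda a:cv2.resize(a,None,fx=4,fy=4,interpolation=cv2.INTER_CUBIC)
cv2.imwrite('pics/c17.png',np.hstack([f(i[170:290,280:380]),f(j[120:240,295:395])]))
shift([.5876,-.1353,.1135])
E
```

```text
t 14.5 d [0.16 0.   0.05] r [-0.0009 -0.0027 -0.0001] w 0.575 F [-0.5  0.2  4.9] tcp [ 0.5881 -0.1341  0.1124]
```

View pics/c17.png

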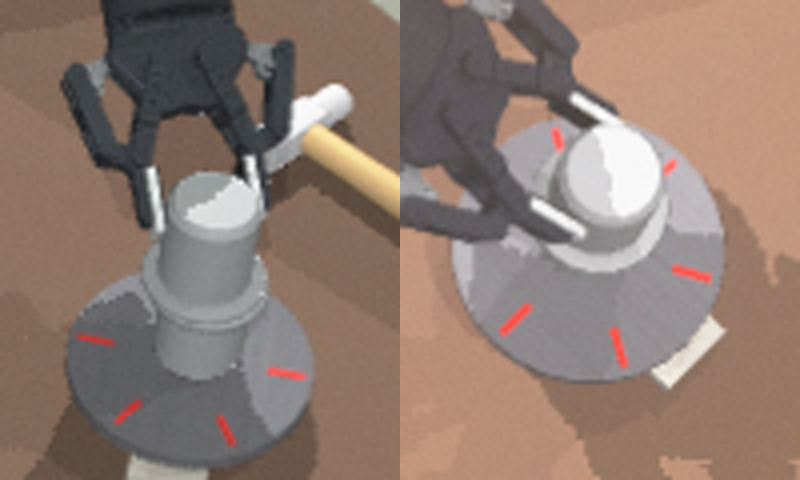

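Contact: force went from -4 N to +5 N at TCP z 0.1125, and the flanges are flush in the side view. I release, holding still.

>>> {"op": "play_rows", "data": {"commands": [{"dx": 0.05, "dy": 0, "dz": 0, "rx": 0, "ry": 0, "rz": 0, "claw": 0.8}, {"dx": 0.05, "dy": 0, "dz": 0, "rx": 0, "ry": 0, "rz": 0, "claw": 0.4}, {"dx": 0.05, "dy": 0, "dz": 0, "rx": 0, "ry": 0, "rz": 0, "claw": 0.2}, {"dx": 0.05, "dy": 0, "dz": 0, "rx": 0, "ry": 0, "rz": 0, "claw": 0}, {"dx": 0.05, "dy": 0, "dz": 0, "rx": 0, "ry": 0, "rz": 0, "claw": 0}]}}

```text
time: 15.0
tool_pos: [0.5879, -0.1343, 0.1126]
tool_rot: [-0.403, -0.489, 0.726, -0.267]
contact_force: [0.3, 1.1, -0.5]
gripper_width: 1.002
```

```bash
python3 snap.py w18
```

```text
[ 0.58789447 -0.13433172  0.11257991] 0.002965164127205696
t 15.05 d(cm) [ -9.67   6.09 -22.31] tilt fix [ 0.0058 -0.8463  0.    ] tcp [ 0.5879 -0.1343  0.1126] F [ 1.  -0.8  0.5] w 1.003
```

View pics/w18.png

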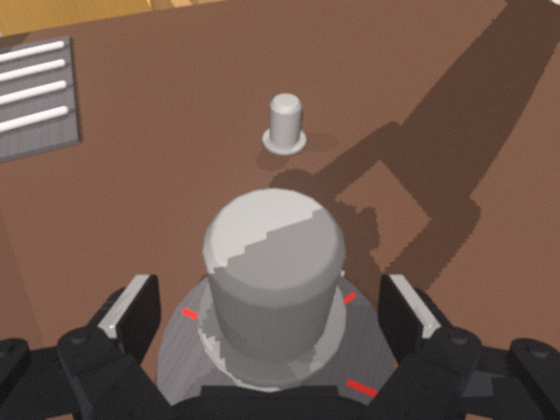

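Released. The fingers are clear on both sides (columns 155 and 380 against body 205–345). I retreat along the tool axis.

>>> {"op": "play_rows", "data": {"commands": [{"dx": 0, "dy": 0, "dz": -1, "rx": 0, "ry": 0, "rz": 0, "claw": 0}, {"dx": 0, "dy": 0, "dz": -3, "rx": 0, "ry": 0, "rz": 0, "claw": 0}, {"dx": 0, "dy": 0, "dz": -6, "rx": 0, "ry": 0, "rz": 0, "claw": 0}, {"dx": 0, "dy": 0, "dz": -9, "rx": 0, "ry": 0, "rz": 0, "claw": 0}, {"dx": 0, "dy": 0, "dz": -12, "rx": 0, "ry": 0, "rz": 0, "claw": 0}]}}

```text
time: 15.55
tool_pos: [0.6278, -0.0383, 0.1784]
tool_rot: [-0.402, -0.489, 0.726, -0.267]
contact_force: [0.5, -0.5, -0.3]
gripper_width: 0.997
```

>>> {"op": "play_rows", "data": {"commands": [{"dx": 0, "dy": 0, "dz": -2, "rx": 0, "ry": 0, "rz": 0, "claw": 0}, {"dx": 0, "dy": 0, "dz": -2, "rx": 0, "ry": 0, "rz": 0, "claw": 0}]}}

```text
time: 15.75
tool_pos: [0.6368, -0.0192, 0.1926]
tool_rot: [-0.399, -0.49, 0.727, -0.269]
contact_force: [-0.5, -0.7, -0.2]
gripper_width: 1.002
```

```bash
python3 snap.py w19; python3 - <<'E'
from kin import *
from plant import grab_frame
i=grab_frame('side');j=grab_frame('top');cv2.imwrite('pics/s19.png',i);cv2.imwrite('pics/t19.png',j)
f=lambda a:cv2.resize(a,None,fx=4,fy=4,interpolation=cv2.INTER_CUBIC)
cv2.imwrite('pics/c19.png',np.hstack([f(i[170:290,280:380]),f(j[120:240,295:395])]))
E
```

```text
[ 0.63684893 -0.01922526  0.19262949] 0.0636133365147687
t 15.8 d(cm) [-9.74  6.14 -7.68] tilt fix [ 0.0012 -0.8447  0.    ] tcp [ 0.6358 -0.0205  0.1911] F [ 0.2 -0.6  0.4] w 1.0
```

View pics/c19.png

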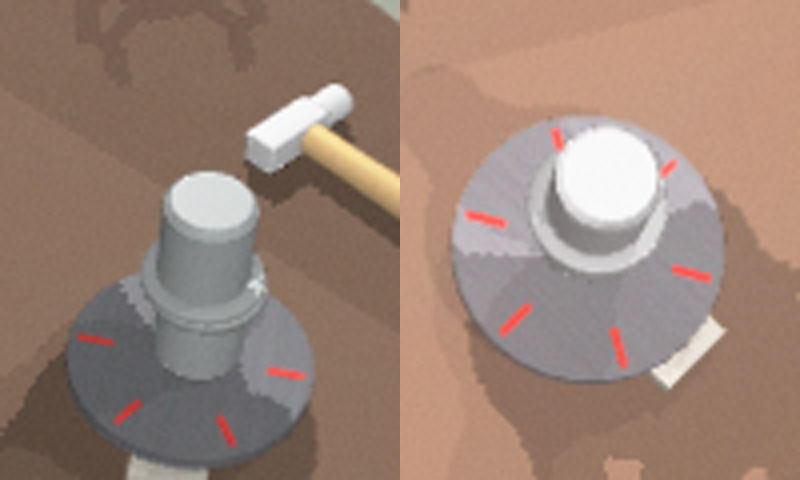

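View pics/w19.png

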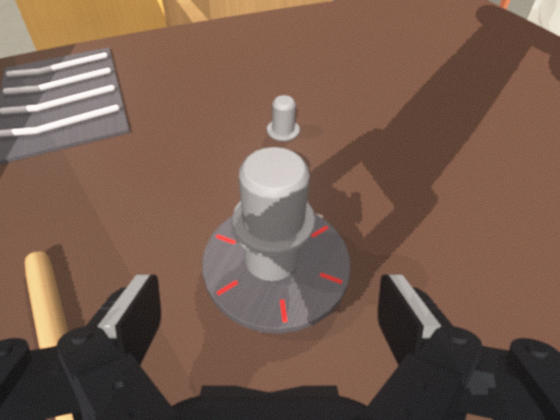

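View pics/t19.png

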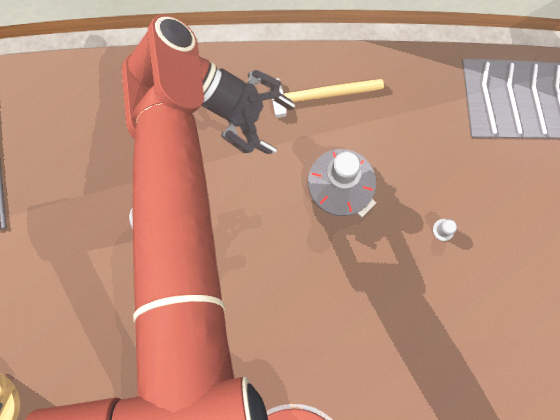

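The shell stands on the pot with flanges flush. Narrow shell is unmoved, and the gripper is clear. One final numeric check.

```bash
python3 - <<'E'
from kin import *
np.set_printoptions(precision=4,suppress=True)
print('face',tri(ray('side',[(280+210/4,170+203/4)]),ray('top',[(295+206/4,120+176/4)])))
print('joint flange: side/top',tri(ray('side',[(280+204/4,170+284/4)]),ray('top',[(295+198/4,120+206/4)])))
# wrist: flange outline in w19 at z .1
T=Tst(pickle.load(open('w19.pkl','rb')));print(proj('wrist',[[.595,-.1165,.156],[.595,-.1165,.094]],T), 'pot before',proj('side',[.5952,-.1165,.09]))
from plant import monitor
s=monitor.state();print(s['time'],abs(s['joint_vel']).max(),s['contact_force'])
E
```

```text
face (array([ 0.5949, -0.1139,  0.1526]), [np.float64(0.00024148493026882034), np.float64(0.00024148493026868574)])
joint flange: side/top (array([ 0.5957, -0.1171,  0.0889]), [np.float64(0.00031173478843444304), np.float64(0.0003117347884344637)])
[[272.0229 166.9447]
 [271.6966 219.9558]] pot before [[330.8371 240.5902]]
15.9 0.02377393149671608 [-0.0056 -0.4174  0.3518]
```

>>> {"op": "play_rows", "data": {"commands": [{"dx": 0, "dy": 0, "dz": 0, "rx": 0, "ry": 0, "rz": 0, "claw": 0}, {"dx": 0, "dy": 0, "dz": 0, "rx": 0, "ry": 0, "rz": 0, "claw": 0}]}}

```text
time: 16.1
tool_pos: [0.6334, -0.023, 0.188]
tool_rot: [-0.403, -0.489, 0.726, -0.267]
contact_force: [-0.5, -0.2, 0.6]
gripper_width: 1.0
```

```bash
python3 -c "
from plant import ticket
print(ticket.job_done())"
```

```text
the job is handed in; nothing more can be done
None
```

The matching half-shell now rests mouth-down on the lower one, rim on rim. I handed the job in at about 16 s of the 32 s allowed.

**What went wrong on the way:** my first grasp was too close to the shell's top. At about 5.2 s, during a sideways move, it slipped out and fell on the bench beside the turntable, roughly 0.14 m from the lower half. The lower half's rim measured the same before and after. I picked the shell up again across its body, turned it upright in the air, and lowered it until the force reading went from −4 N to +5 N. Then I released it and backed away.

**Last checks:**
- **Alignment:** the upper shell's closed end measured at (0.595, −0.114) and the flange joint at (0.596, −0.117). That puts the two within about 3 mm. The flanges look flush in the side view.
- **Lower half:** about where it started, within 1–2 mm.
- **Other shells:** the narrow one is unmoved. The wide one was unmoved when last measured, but the arm hid it in the final top view.
- **Robot:** the gripper was open and well clear, with contact force near zero.

**Disagreement:** heights from the fixed cameras come out 3–5 mm lower than the text says (rim at 0.089–0.091 m against 0.094 m). Contact came at the height the text's 0.094 m predicted.

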